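# Scoop a two-bolus dose

### The arm

A 6-joint arm with a two-finger parallel gripper is mounted at the origin on a cart in front of the work surface, level with it; the furniture and walls round the work are solid. World frame = base frame: x ahead of the robot, y to its left, z up, the work surface at z = 0. Lengths are in m, angles in degrees, forces in N, time in s.
With the tool pointing down it reaches from about 0.25 to 0.725 m from the base axis. Payload 9.7 kg.
Tool frame: the origin (TCP) lies where the fingers leave the gripper's body, on its centre line; the fingertips stand 73 mm ahead of it and the grasp point (between the pads) lies 54 mm ahead of it; z points along the fingers, y is the line along which they close (so a half turn about z gives the same grasp; the last joint's range is limited). The gripper opens to 85 mm and grips with 20 to 120 N. Pads are 22 mm wide; open, the fingers measure 114 mm over their backs; the gripper's body (76 mm by 85 mm) begins 54 mm behind the grasp point. The pads swing forward as they close: fully open they stand 13 mm farther back than shut.
Start: joints at [-63.312, 4.979, 10.078, 95.1, 0, 90], TCP at [0.247, -0.491, 0.304] pointing down, gripper open.
Joint ranges: [-179.16, 179.16], [-48.56, 103.87], [-65.8, 70.77], [-126.05, 130.52], [-82.76, 87.17], [-180, 180]. Speed limits (degrees/s): [127.2, 127.2, 147.25, 180, 180, 180].

### API

Orientations are given as [roll, pitch, yaw] about the fixed x, y, z axes, in that order (R = Rz(yaw) Ry(pitch) Rx(roll)).
In Python, from workcell import sensors, imaging, bot gives the robot as it stands.
- The arm moves only by the tool apply_moves, never from a script. Its argument "rows" is a list of rows, each a list of 3 entries, a list of its own where there are three numbers: the shift along the tool's x, y, z in units of 10 cm (1.0 is 10 cm), then the turn, a rotation vector about the tool's x, y, z in units of 30 degrees (1.0 is 30 degrees), then the opening, from 0 (shut) to 1 (fully open). A call has 1 to 20 rows; each row is the pose to reach, as a shift and turn from the pose commanded when the call began, along the tool's axes at that moment; what a row does not reach only later rows make up. A row lasts 1/10 s, in which the tool goes at most 50 mm and 8.59 degrees, less where a joint would pass 70% of its speed; a pose out of reach is approached as far as the arm can. A call with a number of a shift or a turn outside -1 to 1 is refused whole. A call with a gripper value outside its range is refused whole. The fingers move at their own pace and stop on an object; "force" is the grip in N (left out, the last holds). Time passes only in rows, so rows that repeat a pose let the fingers close. It gives the time, the measured TCP pose, the force, the opening and the grip force at its end, in the units of the state.
- sensors.get_obs(): the state, without advancing time (a new reading comes with each control period).
- imaging.camera(name): name is "side" or "top"; returns (picture, depth): 400x640x3 uint8, red, green, blue; 400x640 float32, m along the optical axis (not along the pixel's ray), 0 where there is no reading.
- imaging.get_calibration(name): a dict with "intrinsics" (3x3 intrinsics, pixels), "world_from_camera" (4x4, takes a point from camera to world coordinates). Camera axes: x right, y down, z forward; pixel columns grow to the right and rows downward; lengths in m; the calibration is good to about 2 mm. A picture is of the moment at which its call begins. get_calibration takes no time and is no camera call.
- bot.job_done(): hands the job in; it is judged then, once.
The state is a dict: "time": time; "q": joint angles; "qd": joint speeds; "joint_efforts": joint torques, N m; "ee_pos": TCP position; "tcp_rot": TCP orientation; "wrist_force": force on the tool from outside, world axes, zero at the start; "torque": the same for the moment, N m; "opening": finger opening in m; "grasp_force": force on a finger pad.
Only numpy, scipy, OpenCV 4.12 (cv2) and the standard library are available. Lean on these libraries where they do the work, as an engineer would, in place of code of your own. Each camera call takes 0.05 s, during which the arm holds its last target. There are 200 camera calls.

### The job

Put a dose of two boluses into the steel dish: with the scoop, take them one at a time from under the dispenser's hood, lift each above the dispenser in the scoop's pocket and roll it gently into the dish, leaving the third bolus in the dispenser. They are brittle and must stay clean, so never touch them with the fingers, press them hard or let them drop, and leave the other things where they are. At the end lay the scoop flat on the worktop and let go of it.

Things in the scene. Friction and masses are not known exactly. Their poses are not given: they have to be found in the camera images.
- dispenser: white dispenser bin fixed to the worktop, open in front, 146 mm deep (x), 104 wide (y), 89 high; origin under it on the worktop, x points into it, z up. Level floor 10 mm high and 96 mm wide between the walls, from x = -60 mm to the back wall at x = +80 mm. Side walls 44 mm high in front of x = 0, 86 mm behind. Three boluses lie across it, one behind the other
- dispenser_front (a point): middle of the front edge of the dispenser's floor (upper side), nothing in front of it; axes as the dispenser's. The boluses lie up to 11 mm off the centre line to either side, with gaps of 0 to 11 mm; pushed, they roll back until the next bolus or the back wall stops them, and only then rise over a thin lip pushed on under them
- dispenser_back (a point): middle of the foot of the back wall inside the dispenser, at floor height; axes as the dispenser's
- hood_edge (a point): middle of the front lower edge of the clear hood (blue strip) over the dispenser, 86 mm above the worktop; the hood covers everything behind it, 3 mm thick; axes as the dispenser's
- dish: shallow rectangular steel dosing dish, fixed to the worktop, outside 120 mm (x) by 106 mm (y) by 20 mm high, walls and floor 3 mm, rounded rim 22 mm high; origin under its centre on the worktop
- scoop: single-bolus scoop, 0.11 kg, aluminium pocket, blue handle. Origin under its pocket, x to the lip, z up. Flat floor plate 1.6 mm thick, 72 mm wide, from the heel at x = -50 mm to the lip at +18; rear wall 22 mm high, face at x = -16; side cheeks 66 mm apart, 18 mm high, from x = -19 to +5. A bolus home in the pocket lies across it against the rear wall, centre at x = -1, z = 16.6 mm
- scoop_grip (a point): middle of the scoop's handle, a level bar 20 mm wide (y), 26 mm high, 78 mm long (x) that a bent neck joins to the rear wall; 90 mm behind the scoop's origin and 55 mm above its underside; axes as the scoop's. The pocket is the heavy end: in a loose grip or in hasty moves the scoop swings or slips in the fingers
- scoop_lip (a point): middle of the lower edge of the scoop's straight lip, 18 mm ahead of its origin; axes as the scoop's. Nothing but a lip held higher than the heel (10 degrees or more) keeps a bolus in the pocket; it rolls out over the lip when this points down some 15 degrees or more
- bolus0: large amber medicine bolus (a capsule-shaped tablet for cattle), 62 mm long with round ends, 30 mm in diameter, about 35 g, brittle, smooth; origin at its centre, its long axis is y (it rolls freely about y, so x and z may point anywhere)
- bolus1: large amber medicine bolus (a capsule-shaped tablet for cattle), 62 mm long with round ends, 30 mm in diameter, about 35 g, brittle, smooth; origin at its centre, its long axis is y (it rolls freely about y, so x and z may point anywhere)
- bolus2: large amber medicine bolus (a capsule-shaped tablet for cattle), 62 mm long with round ends, 30 mm in diameter, about 35 g, brittle, smooth; origin at its centre, its long axis is y (it rolls freely about y, so x and z may point anywhere)
- tape: roll of skin tape lying flat, 82 mm wide, 30 mm high, bystander at the front right; origin under its centre
- brown_bottle: small brown bottle, 36 mm wide, 75 mm high, bystander on the right; origin under its centre
- petri: clear round dish with lid, 69 mm wide, 15 mm high, bystander at the front left; origin under its centre
- dispenser_middle (a point): point inside the dispenser, 25 mm behind its origin (+x) and 25 mm above the worktop, midway between the side walls; the boluses lie within 45 mm of it at the start

How it is judged:
By the outcome, as a careful person would: the job done as asked, in the order asked, and still so for the second after the job is handed in, with the robot touching nothing.
It also fails if it takes over 72 s, if anything falls off the work surface, if the arm or the gripper's body presses on something with over 40 N, if the wrist force passes 120 N, or if a joint passes its speed limit or range.

## Working session

There is one attempt and no reset: what is moved stays moved. The work goes in short steps, Python scripts to look and compute and a tool call to move; the robot and the scene stay as the last step left them, time stands still between calls to the robot, and variables do not carry over. Pictures are saved under pics/ and viewed, at most 10 in all, crops included, and the job is handed in when it is done.

Besides the shell and the picture viewer there is one more tool, called after "Emit:" as name(argument=value, ...), one argument or row to a line, values as JSON. apply_moves: Moves the arm, as the interface text tells. Its arguments: {"type":"object","properties":{"rows":{"type":"array"},"force":{"type":"number"}},"required":["rows"]}

```bash
ls; mkdir -p pics; python3 - <<'E'
from workcell import sensors, imaging, bot
import cv2,numpy as np
o=sensors.get_obs();print(o)
for n in("top","side"):
    p,d=imaging.camera(n);c=imaging.get_calibration(n)
    print(n,c["intrinsics"],np.round(c["world_from_camera"],4))
    cv2.imwrite(f"pics/{n}0.png",p[:,:,::-1]);np.save(f"{n}_d.npy",d);np.save(f"{n}_p.npy",p)
E
```

```text
pics
{'time': 0.0, 'q': array([-6.33098356e+01,  5.01278876e+00,  1.00333256e+01,  9.51000999e+01,
       -1.94799523e-03,  9.00002277e+01]), 'qd': array([ 0.08958962, -0.12130459, -0.10972541,  0.07910873,  0.03077757,
        0.04845013]), 'joint_efforts': array([ 1.43206791e-03, -5.20385027e+01,  4.64807475e+01,  1.63797790e-02,
        1.12903199e-04, -1.09001874e-05]), 'ee_pos': array([ 0.24697292, -0.49127713,  0.3031567 ]), 'tcp_rot': array([-1.79920437e+02,  1.94830960e-03,  2.66899393e+01]), 'wrist_force': array([-0.02095663, -0.02183181,  0.22235862]), 'torque': array([ 0.03551738, -0.01488001,  0.01600439]), 'grasp_force': 0.0, 'opening': 0.08531982464500905}
top [[482.85613059   0.         321.69039427]
 [  0.         482.85613059 200.45845578]
 [  0.           0.           1.        ]] [[-0.0071 -0.9937  0.1122  0.3674]
 [-0.9981  0.014   0.0603 -0.1058]
 [-0.0615 -0.1116 -0.9919  1.6742]
 [ 0.      0.      0.      1.    ]]
side [[443.43862901   0.         320.81413543]
 [  0.         443.43862901 196.40854246]
 [  0.           0.           1.        ]] [[ 0.9956  0.056  -0.0753  0.6735]
 [ 0.0937 -0.5435  0.8341 -1.2507]
 [ 0.0058 -0.8375 -0.5464  0.875 ]
 [ 0.      0.      0.      1.    ]]
```

View pics/top0.png

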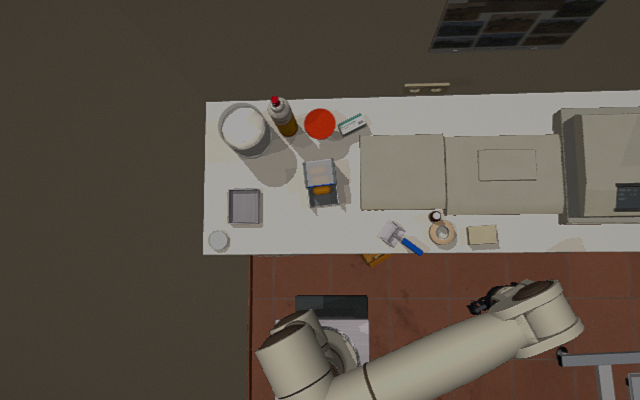

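View pics/side0.png

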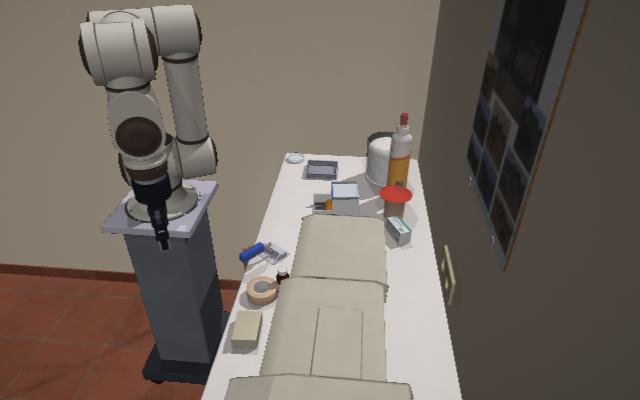

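Top view: the dish is at (244,207), the dispenser at (322,182) with a bolus visible, the scoop pocket at (392,232) with its handle running to (422,253), and the tape at (442,232). I'll zoom in and measure.

```bash
cat > h.py <<'E'
import numpy as np,cv2
from workcell import sensors, imaging, bot
def ray(n,uv):
    c=imaging.get_calibration(n);K=c["intrinsics"];T=c["world_from_camera"]
    uv=np.atleast_2d(uv).astype(float)
    r=np.c_[uv,np.ones(len(uv))]@np.linalg.inv(K).T@T[:3,:3].T
    return T[:3,3],r
def onz(n,uv,z):
    o,r=ray(n,uv);return o+r*((z-o[2])/r[:,2])[:,None]
def pts(n,d,m):
    v,u=np.nonzero(m&(d>0));o,r=ray(n,np.c_[u,v]);return o+r*d[v,u][:,None]
def proj(n,P):
    c=imaging.get_calibration(n);K=c["intrinsics"];T=np.linalg.inv(c["world_from_camera"])
    q=np.atleast_2d(P)@T[:3,:3].T+T[:3,3];q=q@K.T;return q[:,:2]/q[:,2:]
def rect(m):
    v,u=np.nonzero(m);return cv2.minAreaRect(np.c_[u,v].astype(np.float32))
E
python3 - <<'E'
from h import *
p=np.load("top_p.npy");d=np.load("top_d.npy")
c=p[140:265,290:460,::-1];cv2.imwrite("pics/c1.png",cv2.resize(c,None,fx=4.7,fy=4.7,interpolation=cv2.INTER_CUBIC))
s=np.load("side_p.npy")[145:270,235:345,::-1];cv2.imwrite("pics/c2.png",cv2.resize(s,None,fx=4.7,fy=4.7,interpolation=cv2.INTER_CUBIC))
hs=cv2.cvtColor(p,cv2.COLOR_RGB2HSV)
V,U=np.mgrid[:400,:640]
m=(hs[...,0]>105)&(hs[...,0]<125)&(hs[...,1]>150)&(hs[...,2]>60)&(U>385)&(V>225)&(V<262)
P=pts("top",d,m);print("handle n",m.sum(),"z",np.percentile(P[:,2],[5,50,95]))
r=rect(m);print(r);print(onz("top",[r[0]],0.068),onz("top",cv2.boxPoints(r),.068))
m=(hs[...,0]>8)&(hs[...,0]<25)&(hs[...,1]>150)&(U>300)&(U<345)&(V>150)&(V<210)
P=pts("top",d,m);print("bolus",m.sum(),P.mean(0),P.min(0),P.max(0))
# grid of heights around dispenser
for v in range(152,212,3): print(v,(pts("top",d,(V==v)&(U>=300)&(U<345)&(U%3==0))[:,2]*1000).astype(int))
E
```

```text
handle n 126 z [0.06036575 0.06597396 0.07115813]
((411.8799743652344, 246.66000366210938), (23.400001525878906, 5.199999809265137), 36.86989974975586)
[[ 0.39241821 -0.30353047  0.068     ]] [[ 0.40888013 -0.26840851  0.068     ]
 [ 0.4224319  -0.27893722  0.068     ]
 [ 0.37603829 -0.33847749  0.068     ]
 [ 0.36258722 -0.32797401  0.068     ]]
bolus 129 [ 0.5893644  -0.00549663  0.0342168 ] [ 0.57573977 -0.03459085  0.01131605] [0.60384187 0.02409296 0.04718887]
152 [ 0  2  5 -3 -7  2 -5  3 -1  2 -5 -2  1 -8 -2]
155 [ -1  -4   4   6 -10  -3 -12  -2  -6  -3  -2   0  -5  -5  -1]
158 [-4  0  0 -7 -6  2 -5  0 -2  2 -4 -6 -1  0 -4]
161 [ 0  2 -3 83 89 90 85 91 82 87 84 91 -3  1 -6]
164 [-4 87 79 87 89 90 87 87 86 86 84 86 -3 -7 -4]
167 [-3 88 88 91 89 87 78 92 85 86 87 96  2 -6  8]
170 [ 4 82 87 94 91 87 84 86 83 88 83 90  5  0 -3]
173 [-4  4 84 81 88 94 92 87 87 92 95 94 -6 -1 -5]
176 [-4 -5 81 87 90 83 86 90 89 89 88  0 -5 -5]
179 [-3 -4 85 92 87 88 87 84 84 89 84 90  0  4  4]
182 [ 0  2 88 77 88 85 88 88 81 87 82 85 48 -8 -2]
185 [ 1  3 90 81 89 81 84 81  7 10  7  3 52 -1  3]
188 [ 0 -3 69 10 12 40 36 35 30 47 11  5 45 -6 -7]
191 [ 0 -9 -4  5  7 42 39 39 37 31  2 11 43 -5 -5]
194 [-4  3 -2  7 11 27 27 27  7 15  8  1 15 -4  0]
197 [-8 -4 -2 12  3 11 12  9  0 11 16 12  4  0 -8]
200 [-1  0  1 31 15  9 12  0  5 -2 10  6  7  0 -2]
203 [-5 -4  4 45  3  8  6  3 11 10  5  7  5 -5 -3]
206 [-1 -1 -9 40  8  7  7 -1  2 -2 -3  3  3  1 -3]
209 [  0 -11   0  -1  -2  -1  -6  -4   0  -6  -2   0   1  -6   1]
```

View pics/c1.png

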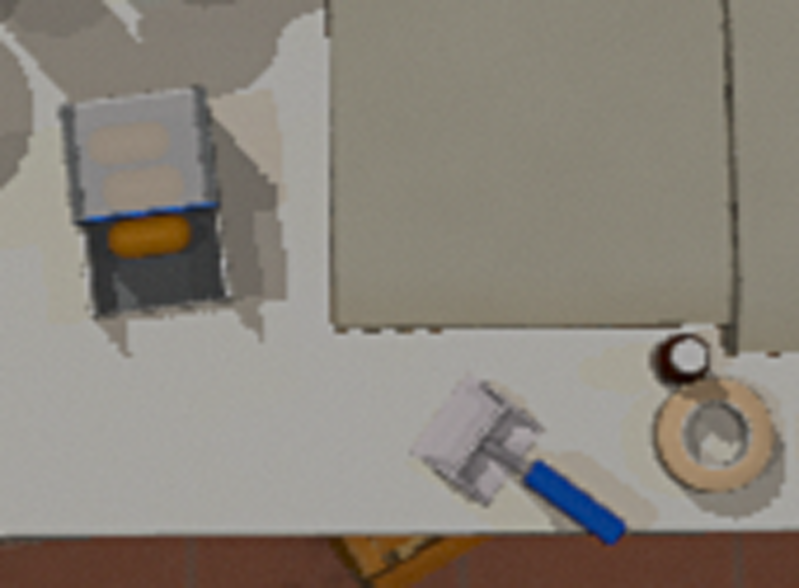

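View pics/c2.png

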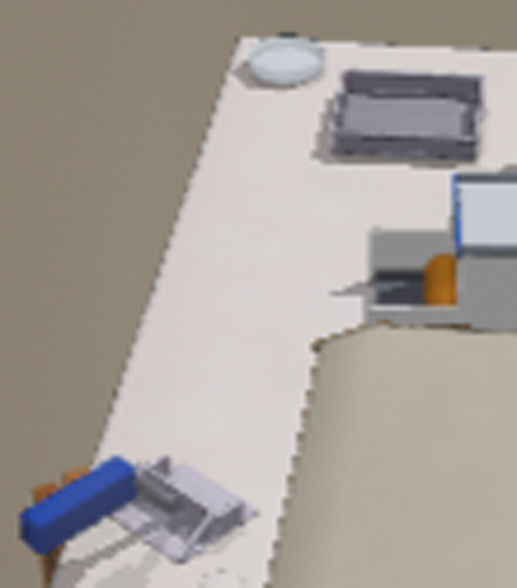

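Crop c1 shows three boluses in the dispenser at crop (150,237), (145,187) and (129,143). The blue hood strip runs (78,220) to (214,203). The scoop's lip edge runs (470,375) to (412,455), and its handle runs (530,470) to (615,535). The side crop agrees: the scoop is lying flat and the dish is empty.

```bash
python3 - <<'E'
from h import *
np.set_printoptions(precision=4,suppress=True)
V,U=np.mgrid[:400,:640]
T={n:(np.load(n+"_p.npy"),np.load(n+"_d.npy")) for n in("top","side")}
p,d=T["top"];hs=cv2.cvtColor(p,cv2.COLOR_RGB2HSV)
def H(n,f): 
    hs=cv2.cvtColor(T[n][0],cv2.COLOR_RGB2HSV).astype(int);return f(hs[...,0],hs[...,1],hs[...,2])
# hood by depth
o,r=ray("top",np.c_[U.ravel(),V.ravel()]);Z=(o[2]+r[:,2]*d.ravel()).reshape(400,640)
m=(Z>.07)&(U>295)&(U<345)&(V>155)&(V<192);rr=rect(m)
B=onz("top",cv2.boxPoints(rr),.087);print("hood",rr,"\n",B, "ctr",B.mean(0),[np.linalg.norm(B[i]-B[i-1]) for i in range(4)])
# blue strip
for n,w in(("top",(295,345,175,195)),("side",(320,345,170,215))):
    mm=H(n,lambda h,s,v:(h>100)&(h<125)&(s>90))&(U>w[0])&(U<w[1])&(V>w[2])&(V<w[3])
    v,u=np.nonzero(mm);L=cv2.fitLine(np.c_[u,v].astype(np.float32),2,0,.01,.01).ravel()
    print("strip",n,len(u),u.min(),u.max(),v.min(),v.max(),"c",u.mean(),v.mean(),"dir",L[:2])
    q=onz(n,[[u.mean(),v.mean()],[u.mean()+L[0]*10,v.mean()+L[1]*10]],.0875);print(q[0],"line yaw",np.degrees(np.arctan2(*(q[1]-q[0])[1::-1])))
# bolus
for n,w in(("top",(300,345,150,210)),("side",(310,345,190,215))):
    mm=H(n,lambda h,s,v:(h>8)&(h<25)&(s>150))&(U>w[0])&(U<w[1])&(V>w[2])&(V<w[3])
    print("bolus",n,mm.sum(),rect(mm));q=onz(n,cv2.boxPoints(rect(mm)),.025);print(q,q.mean(0))
# boluses under hood: faded
mm=H("top",lambda h,s,v:(h>5)&(h<28)&(s>22))&(U>303)&(U<334)&(V>163)&(V<186)
k,l,st,ce=cv2.connectedComponentsWithStats(mm.astype(np.uint8))
for i in range(1,k):
    if st[i,4]>20: R=rect(l==i);print("hid",st[i],R,onz("top",[R[0]],.025))
# dish: dark-ish vs table
h0=T["top"][0].astype(int).max(2)
mm=(h0<165)&(U>222)&(U<268)&(V>182)&(V<232)
k,l,st,ce=cv2.connectedComponentsWithStats(mm.astype(np.uint8));i=1+st[1:,4].argmax();R=rect(l==i)
q=onz("top",cv2.boxPoints(R),.021);print("dish",R,"\n",q,q.mean(0),[np.linalg.norm(q[i]-q[i-1]) for i in range(4)])
# handle side
mm=H("side",lambda h,s,v:(h>105)&(h<125)&(s>150)&(v>60))&(U<275)&(V>235)
print("handle side",mm.sum(),rect(mm)); 
# scoop lip & table
g=T["top"][0][215:252,372:425].astype(int).max(2)
for a in g[::2]: print(*(a[::2]))
E
```

```text
hood ((319.15386962890625, 174.7307891845703), (30.01640510559082, 47.00916290283203), 82.87498474121094) 
 [[ 0.6756  0.0829  0.087 ]
 [ 0.6924 -0.0737  0.087 ]
 [ 0.5918 -0.0849  0.087 ]
 [ 0.5746  0.0705  0.087 ]] ctr [ 0.6336 -0.0013  0.087 ] [np.float64(0.10171235995465429), np.float64(0.15754420425223217), np.float64(0.10123019942077385), np.float64(0.15636897045580153)]
strip top 37 308 335 183 187 c 321.2162162162162 184.78378378378378 dir [ 0.9918 -0.128 ]
[ 0.5994 -0.0082  0.0875] line yaw -83.49845073854783
strip side 10 332 332 188 197 c 332.0 192.5 dir [-0.  1.]
[ 0.5994 -0.0212  0.0875] line yaw -85.83605704804366
bolus top 129 ((321.47998046875, 189.86000061035156), (7.778174877166748, 17.39482879638672), 81.8698959350586)
[[ 0.6004  0.0265  0.025 ]
 [ 0.6081 -0.0331  0.025 ]
 [ 0.5812 -0.0367  0.025 ]
 [ 0.5735  0.0229  0.025 ]] [ 0.5908 -0.0051  0.025 ]
bolus side 65 ((328.0, 204.0), (10.0, 6.0), 90.0)
[[ 0.5724  0.0321  0.025 ]
 [ 0.5932  0.0342  0.025 ]
 [ 0.5977 -0.0266  0.025 ]
 [ 0.5776 -0.0287  0.025 ]] [0.5852 0.0027 0.025 ]
hid [308 166  18   9 130] ((316.5, 
[... 1888 characters left out ...]
8 135 91 105 102 133 124 154 162 159 158 158 161 164 165 164
164 165 165 163 166 164 94 143 94 100 147 154 157 140 128 121 141 135 130 115 163 158 156 159 158 164 164
164 165 162 164 164 166 167 116 104 115 151 151 135 166 144 66 130 138 136 134 116 163 161 157 159 156 161
163 163 165 164 163 165 165 166 136 92 115 142 165 165 166 145 93 108 138 135 136 121 150 161 157 158 158
165 164 166 163 163 164 164 164 167 166 134 151 168 164 165 167 144 108 93 137 136 135 128 116 162 160 156
164 164 161 164 166 164 164 165 164 165 165 166 164 165 164 162 168 144 134 72 124 137 134 135 115 163 159
165 165 165 165 168 166 169 164 166 166 166 168 169 167 168 168 166 168 127 140 97 111 138 135 135 131 162
```

```bash
python3 - <<'E'
from h import *
np.set_printoptions(precision=4,suppress=True)
V,U=np.mgrid[:400,:640]
p=np.load("top_p.npy");d=np.load("top_d.npy");s=np.load("side_p.npy")
o,r=ray("top",np.c_[U.ravel(),V.ravel()]);Z=(o[2]+r[:,2]*d.ravel()).reshape(400,640).astype(np.float32)
Z=cv2.medianBlur(Z,3)
m=(Z>.066)&(U>295)&(U<345)&(V>155)&(V<192)
k,l,st,ce=cv2.connectedComponentsWithStats(m.astype(np.uint8));i=1+st[1:,4].argmax()
R=rect(l==i);B=onz("top",cv2.boxPoints(R),.087);print("hood",R,st[i],ce[i],onz("top",[ce[i]],.087),"\n",B,B.mean(0),[round(np.linalg.norm(B[j]-B[j-1]),4) for j in range(4)])
L=onz("top",[[390,219.8],[377.7,236.8]],.0016);print("lip",L,L.mean(0),np.linalg.norm(L[0]-L[1]),"normal yaw",np.degrees(np.arctan2(*(L[0]-L[1])[1::-1]))+90)
# handle ends top face
hs=cv2.cvtColor(p,cv2.COLOR_RGB2HSV).astype(int)
m=(hs[...,0]>105)&(hs[...,0]<125)&(hs[...,1]>150)&(U>385)&(V>225)&(V<262)
v,u=np.nonzero(m);l=cv2.fitLine(np.c_[u,v].astype(np.float32),2,0,.01,.01).ravel()
t=(u-l[2])*l[0]+(v-l[3])*l[1];E=onz("top",[[l[2]+l[0]*a,l[3]+l[1]*a] for a in(t.min(),t.max())],.064);print("handle",E,E.mean(0),np.linalg.norm(E[0]-E[1]),np.degrees(np.arctan2(*(E[0]-E[1])[1::-1])))
# crops
def up(im,a,b,c,dd,f): return cv2.resize(im[a:b,c:dd,::-1],None,fx=f,fy=f,interpolation=cv2.INTER_NEAREST)
a=up(p,155,215,298,345,9);b=up(p,182,232,222,270,8)
a=cv2.resize(a,(int(400*47/57),400),interpolation=cv2.INTER_NEAREST) if 0 else a
H=max(a.shape[0],b.shape[0]);im=np.zeros((H,a.shape[1]+b.shape[1],3),np.uint8);im[:a.shape[0],:a.shape[1]]=a;im[:b.shape[0],a.shape[1]:]=b
cv2.imwrite("pics/c3.png",cv2.convertScaleAbs(im,alpha=1.4));print(im.shape,a.shape)
E
```

```text
hood ((318.9461975097656, 172.56924438476562), (25.675188064575195, 31.504823684692383), 82.87498474121094) [303 159  33  29 807] [318.9851 172.6047] [[ 0.6406 -0.001   0.087 ]] 
 [[ 0.6784  0.0568  0.087 ]
 [ 0.6896 -0.0482  0.087 ]
 [ 0.6034 -0.058   0.087 ]
 [ 0.592   0.0463  0.087 ]] [ 0.6409 -0.0008  0.087 ] [np.float64(0.087), np.float64(0.1056), np.float64(0.0867), np.float64(0.1049)]
lip [[ 0.4862 -0.2396  0.0016]
 [ 0.4282 -0.1962  0.0016]] [ 0.4572 -0.2179  0.0016] 0.07245627749920382 normal yaw 53.25848988584898
handle [[ 0.4159 -0.2742  0.064 ]
 [ 0.3694 -0.3338  0.064 ]] [ 0.3926 -0.304   0.064 ] 0.07565084360520649 52.07330163695204
(540, 807, 3) (540, 423, 3)
```

View pics/c3.png

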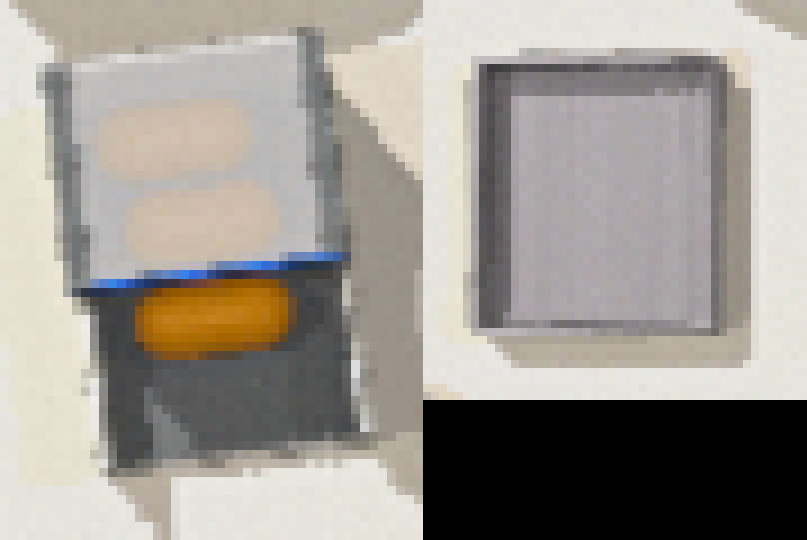

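Crop c3: the hood is a clean 31.5 x 25.7 px box, which matches 104 x 86 mm. The dispenser yaw is about 6.3°. The dish outline is u 227.4–258.6, v 188.4–223.4, so 106 x 120 mm with yaw about 0. The scoop's handle and lip agree to 1 mm at yaw 52.5°.

```bash
cat >> h.py <<'E'
from scipy.spatial.transform import Rotation as Ro
def tool(yaw,pitch=0):  # pitch>0: scoop lip up
    return Ro.from_euler("xyz",[180,-pitch,yaw],degrees=True)
LIP=np.array([.108,0,.109])  # lip lower edge from TCP, in tool axes (grip z .055 + 54mm)
def tcp_for_lip(lip,yaw,pitch): return np.array(lip)-tool(yaw,pitch).apply(LIP)
def plan(wps,open_,q=.005):
    """wps: (pos,Rot,nrows); prints rows grouped in calls from the measured pose"""
    o=sensors.get_obs();p0=np.array(o["ee_pos"]);R0=Ro.from_euler("xyz",o["tcp_rot"],degrees=True)
    seq=[];a,A=p0,R0
    for b,B,n in wps:
        rv=(A.inv()*B).as_rotvec()
        seq+=[(a+(np.array(b)-a)*k/n,A*Ro.from_rotvec(rv*k/n)) for k in range(1,n+1)]
        a,A=np.array(b),B
    rows=[]
    def row(P,R):
        return np.r_[R0.inv().apply(P-p0)*10,np.degrees((R0.inv()*R).as_rotvec())/30]
    for P,R in seq:
        x=row(P,R)
        if len(rows)==20 or abs(x).max()>1:
            print("CALL",str([[r[:3],r[3:],open_] for r in rows]).replace(" ",""));p0,R0=last;rows=[];x=row(P,R)
        rows.append([float(v)+0. for v in np.round(np.round(x/q)*q,3)]);last=(P,R)
    print("CALL",str([[r[:3],r[3:],open_] for r in rows]).replace(" ",""))
E
python3 - <<'E'
from h import *
np.set_printoptions(precision=4,suppress=True)
d=np.load("top_d.npy");V,U=np.mgrid[:400,:640]
for u,v in((362,205),(375,195),(400,200),(420,190)): print(u,v,pts("top",d,(abs(U-u)<2)&(abs(V-v)<2)).mean(0))
print("dish",onz("top",[[243,205.9]],.021),"front",onz("top",[[323.6,204.5]],.01))
g=[.3925,-.3038]
plan([([g[0],g[1],.2],tool(52.6),8),([g[0],g[1],.111],tool(52.6),6)],1,.01)
E
```

```text
362 205 [ 0.5319 -0.1427  0.0685]
375 195 [ 0.5636 -0.1859  0.0789]
400 200 [ 0.5463 -0.2678  0.0778]
420 190 [ 0.5778 -0.3336  0.0807]
dish [[0.5392 0.2693 0.021 ]] front [[ 0.5415 -0.0112  0.01  ]]
CALL [[[0.27,-0.13,0.13],[0.0,0.0,-0.11],1],[[0.54,-0.26,0.26],[0.0,0.0,-0.22],1],[[0.8,-0.38,0.39],[0.0,0.0,-0.32],1]]
CALL [[[0.29,-0.08,0.13],[0.0,0.0,-0.11],1],[[0.57,-0.16,0.26],[0.0,0.0,-0.22],1],[[0.86,-0.24,0.39],[0.0,0.0,-0.32],1]]
CALL [[[0.29,-0.03,0.13],[0.0,0.0,-0.11],1],[[0.59,-0.06,0.26],[0.0,0.0,-0.22],1],[[0.59,-0.06,0.41],[0.0,0.0,-0.22],1],[[0.59,-0.06,0.55],[0.0,0.0,-0.22],1],[[0.59,-0.06,0.7],[0.0,0.0,-0.22],1],[[0.59,-0.06,0.85],[0.0,0.0,-0.22],1],[[0.59,-0.06,1.0],[0.0,0.0,-0.22],1]]
CALL [[[0.0,0.0,0.15],[0.0,0.0,0.0],1]]
```

Emit:
apply_moves(
  rows=[
    [[0.27,-0.13,0.13],[0,0,-0.11],1],
    [[0.54,-0.26,0.26],[0,0,-0.22],1],
    [[0.8,-0.38,0.39],[0,0,-0.32],1],
  ],
)

```text
time: 0.4
ee_pos: [0.3018, -0.4206, 0.264]
tcp_rot: [-180.0, -0.0, 36.4]
wrist_force: [1.0, -0.3, -0.2]
opening: 0.0854
grasp_force: 0.0
```

Emit:
apply_moves(
  rows=[
    [[0.29,-0.08,0.13],[0,0,-0.11],1],
    [[0.57,-0.16,0.26],[0,0,-0.22],1],
    [[0.86,-0.24,0.39],[0,0,-0.32],1],
  ],
)

```text
time: 0.7
ee_pos: [0.357, -0.3502, 0.225]
tcp_rot: [-180.0, 0.0, 46.0]
wrist_force: [0.3, -0.5, 0.3]
opening: 0.0852
grasp_force: 0.0
```

Emit:
apply_moves(
  rows=[
    [[0.29,-0.03,0.13],[0,0,-0.11],1],
    [[0.59,-0.06,0.26],[0,0,-0.22],1],
    [[0.59,-0.06,0.3],[0,0,-0.22],1],
    [[0.59,-0.06,0.3],[0,0,-0.22],1],
  ],
)

```text
time: 1.1
ee_pos: [0.3932, -0.3042, 0.195]
tcp_rot: [-179.9, 0.0, 52.5]
wrist_force: [-0.2, -0.3, 0.5]
opening: 0.0859
grasp_force: 0.0
```

```bash
python3 - <<'E'
from h import *
o=sensors.get_obs();print(o["time"],o["ee_pos"],o["tcp_rot"])
plan([([.3925,-.3038,.111],tool(52.6),5)],1,.005)
E
```

```text
1.1 [ 0.3932261  -0.30416239  0.19504494] [-1.79907954e+02  1.26888814e-02  5.25426109e+01]
CALL [[[0.0,0.0,0.17],[0.0,0.0,0.0],1],[[0.0,-0.005,0.335],[0.0,0.0,0.0],1],[[0.0,-0.005,0.505],[0.0,0.0,0.0],1],[[0.0,-0.005,0.67],[0.0,0.0,0.0],1],[[0.0,-0.005,0.84],[-0.005,0.0,0.0],1]]
```

Emit:
apply_moves(
  rows=[
    [[0,0,0.2],[0,0,0],1],
    [[0,0,0.45],[0,0,0],1],
    [[0,0,0.7],[0,0,0],1],
    [[0,0,0.84],[0,0,0],1],
    [[0,0,0.84],[0,0,0],1],
    [[0,0,0.84],[0,0,0],0.35],
    [[0,0,0.84],[0,0,0],0.35],
    [[0,0,0.84],[0,0,0],0.35],
    [[0,0,0.84],[0,0,0],0],
    [[0,0,0.84],[0,0,0],0],
    [[0,0,0.84],[0,0,0],0],
    [[0,0,0.84],[0,0,0],0],
  ],
  force=100,
)

```text
time: 2.3
ee_pos: [0.3935, -0.3049, 0.1126]
tcp_rot: [179.9, -0.0, 52.5]
wrist_force: [-2.0, 0.4, 5.2]
opening: 0.0185
grasp_force: 97.4
```

```bash
sed -i 's/^LIP=.*/LIP=np.array([.108,0,.1125])/' h.py; python3 - <<'E'
from h import *
e=np.array([np.cos(np.radians(6.4)),np.sin(np.radians(6.4)),0])
t=tcp_for_lip(np.array([.589,-.005,.09])-.064*e,6.4,0);print(t)
plan([([.3935,-.3049,.20],tool(52.5),8),(t,tool(6.4),20)],0,.01)
E
```

```text
[ 0.41807192 -0.02417266  0.2025    ]
CALL [[[0.0,0.0,-0.11],[0.0,0.0,0.0],0],[[0.0,0.0,-0.22],[0.0,0.0,0.0],0],[[0.0,0.0,-0.33],[0.0,0.0,0.0],0],[[0.0,0.0,-0.44],[0.0,0.0,0.0],0],[[0.0,0.0,-0.55],[0.0,0.0,0.0],0],[[0.0,0.0,-0.66],[0.0,0.0,0.0],0],[[0.0,0.0,-0.76],[0.0,0.0,0.0],0],[[0.0,0.0,-0.87],[0.0,0.0,0.0],0],[[0.12,-0.07,-0.88],[0.0,0.0,0.08],0],[[0.24,-0.15,-0.88],[0.0,0.0,0.15],0],[[0.36,-0.23,-0.88],[0.0,0.0,0.23],0],[[0.47,-0.3,-0.88],[0.0,0.0,0.31],0],[[0.59,-0.38,-0.88],[0.0,0.0,0.38],0],[[0.71,-0.45,-0.88],[0.0,0.0,0.46],0],[[0.83,-0.53,-0.88],[0.0,0.0,0.54],0],[[0.95,-0.6,-0.88],[0.0,0.0,0.61],0]]
CALL [[[0.09,-0.11,0.0],[0.0,0.0,0.08],0],[[0.18,-0.22,0.0],[0.0,0.0,0.15],0],[[0.27,-0.33,0.0],[0.0,0.0,0.23],0],[[0.36,-0.44,-0.01],[0.0,0.0,0.31],0],[[0.44,-0.55,-0.01],[0.0,0.0,0.38],0],[[0.53,-0.66,-0.01],[0.0,0.0,0.46],0],[[0.62,-0.77,-0.01],[0.0,0.0,0.54],0],[[0.71,-0.88,-0.01],[0.0,0.0,0.61],0],[[0.8,-0.98,-0.01],[0.0,0.0,0.69],0]]
CALL [[[0.04,-0.13,0.0],[0.0,0.0,0.08],0],[[0.09,-0.27,0.0],[0.0,0.0,0.15],0],[[0.13,-0.4,0.0],[0.0,0.0,0.23],0]]
```

Emit:
apply_moves(
  rows=[
    [[0,0,-0.05],[0,0,0],0],
    [[0,0,-0.16],[0,0,0],0],
    [[0,0,-0.3],[0,0,0],0],
    [[0,0,-0.45],[0,0,0],0],
    [[0,0,-0.6],[0,0,0],0],
    [[0,0,-0.72],[0,0,0],0],
    [[0,0,-0.82],[0,0,0],0],
    [[0.03,-0.02,-0.87],[0,0,0.02],0],
    [[0.12,-0.07,-0.88],[0,0,0.08],0],
    [[0.24,-0.15,-0.88],[0,0,0.15],0],
    [[0.36,-0.23,-0.88],[0,0,0.23],0],
    [[0.47,-0.3,-0.88],[0,0,0.31],0],
    [[0.59,-0.38,-0.88],[0,0,0.38],0],
    [[0.71,-0.45,-0.88],[0,0,0.46],0],
    [[0.83,-0.53,-0.88],[0,0,0.54],0],
    [[0.95,-0.6,-0.88],[0,0,0.61],0],
  ],
)

```text
time: 3.9
ee_pos: [0.4033, -0.192, 0.1997]
tcp_rot: [-180.0, 0.0, 34.1]
wrist_force: [-0.6, -0.2, -1.6]
opening: 0.0186
grasp_force: 97.6
```

Emit:
apply_moves(
  rows=[
    [[0.09,-0.11,0],[0,0,0.08],0],
    [[0.18,-0.22,0],[0,0,0.15],0],
    [[0.27,-0.33,0],[0,0,0.23],0],
    [[0.36,-0.44,0],[0,0,0.31],0],
    [[0.44,-0.55,0],[0,0,0.38],0],
    [[0.53,-0.66,0],[0,0,0.46],0],
    [[0.62,-0.77,0],[0,0,0.54],0],
    [[0.71,-0.88,0],[0,0,0.61],0],
    [[0.8,-0.98,0],[0,0,0.69],0],
  ],
)

```text
time: 4.8
ee_pos: [0.4144, -0.066, 0.1997]
tcp_rot: [-180.0, 0.0, 13.4]
wrist_force: [0.7, -1.1, -1.9]
opening: 0.0184
grasp_force: 97.6
```

Emit:
apply_moves(
  rows=[
    [[0.04,-0.12,0],[0,0,0.08],0],
    [[0.08,-0.22,0],[0,0,0.15],0],
    [[0.1,-0.31,0],[0,0,0.2],0],
    [[0.12,-0.37,0],[0,0,0.22],0],
    [[0.13,-0.4,0],[0,0,0.23],0],
    [[0.13,-0.4,0],[0,0,0.23],0],
    [[0.13,-0.4,0],[0,0,0.23],0],
  ],
)

```text
time: 5.5
ee_pos: [0.4179, -0.0251, 0.1998]
tcp_rot: [180.0, 0.0, 6.6]
wrist_force: [-0.0, 0.0, -1.0]
opening: 0.0183
grasp_force: 97.6
```

```bash
python3 - <<'E'
from h import *
o=sensors.get_obs();print(o["time"],o["ee_pos"],o["tcp_rot"],o["wrist_force"])
p,d=imaging.camera("top");s,ds=imaging.camera("side")
np.save("t1.npy",p);np.save("s1.npy",s);np.save("t1d.npy",d);np.save("s1d.npy",ds)
a=cv2.resize(p[150:240,285:350,::-1],None,fx=6,fy=6,interpolation=cv2.INTER_CUBIC)
b=cv2.resize(s[150:240,275:345,::-1],None,fx=5.8,fy=6,interpolation=cv2.INTER_CUBIC)
cv2.imwrite("pics/c4.png",cv2.convertScaleAbs(np.hstack([a,b]),alpha=1.3));print(a.shape)
R=tool(o["tcp_rot"][2]);P=np.array(o["ee_pos"])
for c in([.108,.036,.1125],[.108,-.036,.1125],[.074,0,.0905]): 
  w=P+R.apply(c);print(w,proj("top",w),proj("side",w))
E
```

```text
5.5 [ 0.41793856 -0.02505808  0.19983343] [1.79997383e+02 1.03925112e-02 6.60321942e+00] [-0.0398207   0.03399293 -1.0419133 ]
(540, 390, 3)
[ 0.52936187 -0.04840002  0.08733343] [[333.51065729 205.57153769]] [[309.92475736 195.83624763]]
[0.52108237 0.02312235 0.08733343] [[311.94644901 208.34687278]] [[309.90597547 184.26381806]]
[ 0.49144767 -0.0165486   0.10933343] [[323.5915272  216.60884481]] [[299.54561057 184.35575418]]
```

View pics/c4.png

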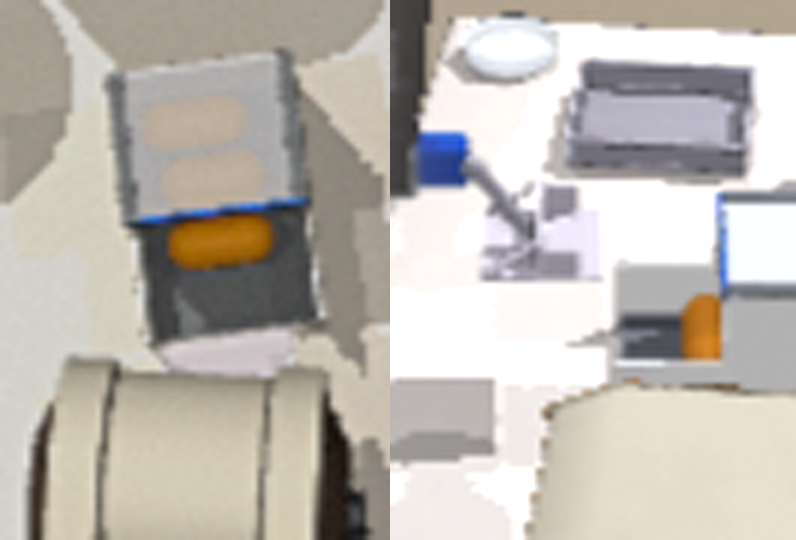

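The top crop shows the scoop lip at crop (158,345) to (300,328). That is within about 1 px of the prediction and in line with the front bolus at (221,241). The side crop shows the scoop level. Next I lower the lip onto the dispenser floor.

```bash
python3 - <<'E'
from h import *
e=np.array([np.cos(np.radians(6.6)),np.sin(np.radians(6.6)),0])
L=lambda x,z:np.array([.5908,-.0051,0])+x*e+[0,0,z]
w=lambda x,z,pt,n:(tcp_for_lip(L(x,z),6.6,pt),tool(6.6,pt),n)
plan([w(-.036,.02,-2.5,10),w(-.036,.012,-2.5,3),w(-.036,.012,-2.5,2)],0,.01)
plan([w(-.036,.010,-2.5,1),w(-.016,.010,-2.5,1),w(.014,.010,-2.5,1),w(.036,.010,-2.5,1)],0,.005)
E
```

```text
CALL [[[0.04,0.0,0.06],[0.0,-0.01,0.0],0],[[0.07,0.0,0.13],[0.0,-0.02,0.0],0],[[0.11,0.0,0.19],[0.0,-0.02,0.0],0],[[0.14,0.0,0.25],[0.0,-0.03,0.0],0],[[0.18,0.0,0.31],[0.0,-0.04,0.0],0],[[0.21,0.0,0.38],[0.0,-0.05,0.0],0],[[0.25,0.0,0.44],[0.0,-0.06,0.0],0],[[0.28,0.0,0.5],[0.0,-0.07,0.0],0],[[0.32,0.0,0.56],[0.0,-0.07,0.0],0],[[0.35,0.0,0.63],[0.0,-0.08,0.0],0],[[0.35,0.0,0.65],[0.0,-0.08,0.0],0],[[0.35,0.0,0.68],[0.0,-0.08,0.0],0],[[0.35,0.0,0.71],[0.0,-0.08,0.0],0],[[0.35,0.0,0.71],[0.0,-0.08,0.0],0],[[0.35,0.0,0.71],[0.0,-0.08,0.0],0]]
CALL [[[0.35,0.0,0.73],[0.0,-0.085,0.0],0],[[0.55,0.0,0.73],[0.0,-0.085,0.0],0],[[0.85,0.0,0.73],[0.0,-0.085,0.0],0]]
CALL [[[0.22,0.0,-0.01],[0.0,0.0,0.0],0]]
```

Emit:
apply_moves(
  rows=[
    [[0.02,0,0.03],[0,-0.01,0],0],
    [[0.07,0,0.12],[0,-0.02,0],0],
    [[0.11,0,0.19],[0,-0.02,0],0],
    [[0.14,0,0.25],[0,-0.03,0],0],
    [[0.18,0,0.31],[0,-0.04,0],0],
    [[0.21,0,0.38],[0,-0.05,0],0],
    [[0.25,0,0.44],[0,-0.06,0],0],
    [[0.28,0,0.5],[0,-0.07,0],0],
    [[0.32,0,0.56],[0,-0.08,0],0],
    [[0.34,0,0.62],[0,-0.08,0],0],
    [[0.35,0,0.66],[0,-0.08,0],0],
    [[0.35,0,0.69],[0,-0.08,0],0],
    [[0.35,0,0.71],[0,-0.08,0],0],
    [[0.35,0,0.71],[0,-0.08,0],0],
    [[0.35,0,0.71],[0,-0.08,0],0],
  ],
)

```text
time: 7.1
ee_pos: [0.4527, -0.0209, 0.1291]
tcp_rot: [180.0, 2.4, 6.6]
wrist_force: [-0.2, 0.4, -1.1]
opening: 0.0183
grasp_force: 97.6
```

Emit:
apply_moves(
  rows=[
    [[0,0,0.01],[0,0,0],0],
    [[0,0,0.02],[0,0,0],0],
    [[0,0,0.02],[0,0,0],0],
  ],
)

```text
time: 7.4
ee_pos: [0.4527, -0.0209, 0.1271]
tcp_rot: [180.0, 2.4, 6.6]
wrist_force: [-0.7, 0.1, 1.2]
opening: 0.0188
grasp_force: 97.9
```

Emit:
apply_moves(
  rows=[
    [[0.03,0,0],[0,0,0],0],
    [[0.07,0,0],[0,0,0],0],
    [[0.1,0,0],[0,0,0],0],
    [[0.13,0,-0.01],[0,0,0],0],
    [[0.16,0,-0.01],[0,0,0],0],
    [[0.18,0,-0.01],[0,0,0],0],
    [[0.2,0,-0.01],[0,0,0],0],
    [[0.22,0,-0.01],[0,0,0],0],
    [[0.24,0,-0.01],[0,0,0],0],
    [[0.26,0,-0.01],[0,0,0],0],
    [[0.28,0,-0.01],[0,0,0],0],
    [[0.3,0,-0.01],[0,0,0],0],
    [[0.32,0,-0.01],[0,0,0],0],
    [[0.34,0,-0.015],[0,0,0],0],
    [[0.36,0,-0.015],[0,0,0],0],
    [[0.38,0,-0.015],[0,0,0],0],
    [[0.4,0,-0.015],[0,0,0],0],
    [[0.42,0,-0.015],[0,0,0],0],
  ],
)

```text
time: 9.2
ee_pos: [0.4945, -0.0161, 0.1267]
tcp_rot: [180.0, 2.4, 6.6]
wrist_force: [-4.0, -0.3, 4.8]
opening: 0.0185
grasp_force: 98.4
```

Emit:
apply_moves(
  rows=[
    [[0.01,0,-0.005],[0,0,0],0],
    [[0.02,0,-0.005],[0,0,0],0],
    [[0.03,0,-0.005],[0,0,0],0],
    [[0.04,0,-0.005],[0,0,0],0],
    [[0.055,0,-0.005],[0,0,0],0],
    [[0.07,0,-0.005],[0,0,0],0],
    [[0.085,0,-0.01],[0,0,0],0],
    [[0.1,0,-0.01],[0,0,0],0],
  ],
)

```text
time: 10.0
ee_pos: [0.5046, -0.0149, 0.1271]
tcp_rot: [-180.0, 2.4, 6.6]
wrist_force: [-2.5, -0.7, 1.4]
opening: 0.0183
grasp_force: 98.1
```

```bash
python3 - <<'E'
from h import *
p,d=imaging.camera("top");s,ds=imaging.camera("side")
a=cv2.resize(p[150:225,285:350,::-1],None,fx=6,fy=6,interpolation=cv2.INTER_CUBIC)
b=cv2.resize(s[165:240,280:345,::-1],None,fx=6,fy=6,interpolation=cv2.INTER_CUBIC)
cv2.imwrite("pics/c5.png",cv2.convertScaleAbs(np.hstack([a,b]),alpha=1.3))
V,U=np.mgrid[:400,:640];hs=cv2.cvtColor(p,cv2.COLOR_RGB2HSV).astype(int)
for lo in (25,150):
  mm=(hs[...,0]>5)&(hs[...,0]<28)&(hs[...,1]>lo)&(U>303)&(U<336)&(V>160)&(V<200)
  k,l,st,ce=cv2.connectedComponentsWithStats(mm.astype(np.uint8))
  for i in range(1,k):
    if st[i,4]>20: R=rect(l==i);print(lo,st[i],R,onz("top",[R[0]],.025))
E
```

```text
25 [304 165  32  35 963] ((319.5, 182.0), (34.0, 31.0), 90.0) [[0.61832903 0.00153013 0.025     ]]
```

View pics/c5.png

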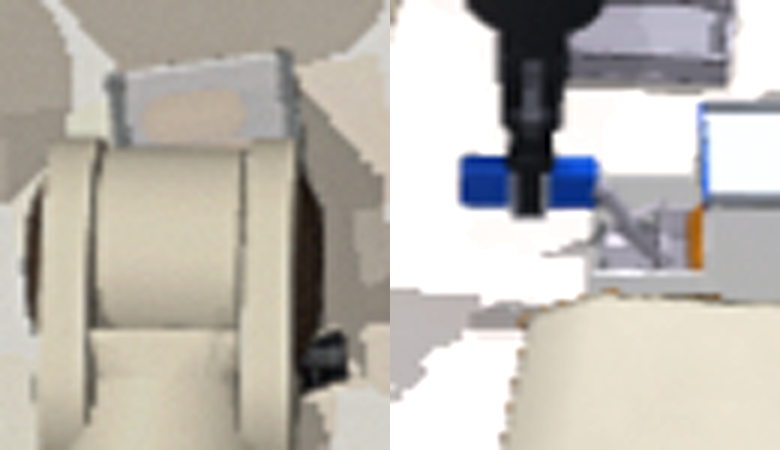

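The side crop shows the bolus's front edge about 2.5 px ahead of the hood strip. It has rolled back roughly 14 mm, as expected, and the scoop is in place behind it. I keep advancing and watch the force.

Emit:
apply_moves(
  rows=[
    [[0.015,0,0],[0,0,0],0],
    [[0.03,0,0],[0,0,0],0],
    [[0.045,0,0],[0,0,0],0],
    [[0.06,0,-0.005],[0,0,0],0],
    [[0.075,0,-0.005],[0,0,0],0],
    [[0.09,0,-0.005],[0,0,0],0],
    [[0.1,0,-0.005],[0,0,0],0],
  ],
)

```text
time: 10.8
ee_pos: [0.5144, -0.0137, 0.1272]
tcp_rot: [-180.0, 2.4, 6.6]
wrist_force: [-1.4, 0.1, 1.3]
opening: 0.0185
grasp_force: 98.0
```

Emit:
apply_moves(
  rows=[
    [[0.01,0,0],[0,0,0],0],
    [[0.02,0,0],[0,0,0],0],
    [[0.03,0,0],[0,0,0],0],
    [[0.04,0,0],[0,0,0],0],
  ],
)

```text
time: 11.2
ee_pos: [0.5169, -0.0135, 0.1271]
tcp_rot: [180.0, 2.6, 6.6]
wrist_force: [-15.4, -1.5, 10.6]
opening: 0.0185
grasp_force: 98.8
```

Emit:
apply_moves(
  rows=[
    [[0.01,0,0],[0,0,0],0],
    [[0.02,0,0],[0,0,0],0],
  ],
)

```text
time: 11.4
ee_pos: [0.5173, -0.0134, 0.1271]
tcp_rot: [180.0, 2.8, 6.6]
wrist_force: [-25.1, -2.9, 16.7]
opening: 0.0183
grasp_force: 99.6
```

```bash
sed -i 's/def plan(wps,open_,q=.005):/def plan(wps,open_,q=.005,start=None):/; s/    seq=\[\];a,A=p0,R0/    if start: p0,R0=np.array(start[0]),start[1]\n    seq=[];a,A=p0,R0/' h.py
cat >> h.py <<'E'
e=np.array([np.cos(np.radians(6.6)),np.sin(np.radians(6.6)),0])
def LP(x,z,pt,n,y=0.): # lip x relative to first bolus' initial place
    l=np.array([.5908,-.0051,0])+x*e+y*np.array([-e[1],e[0],0])+[0,0,z];return tcp_for_lip(l,6.6,pt),tool(6.6,pt),n
E
python3 - <<'E'
from h import *
S=([.5203,-.0130,.1269],tool(6.6,-2.4))
print((S[0]+S[1].apply(LIP)-[.5908,-.0051,0])@np.c_[e,[0,0,1]])
plan([LP(.028,.0095,-2.4,2),LP(.026,.0105,1,5),LP(.018,.027,12,11),LP(.016,.029,14,2)],0,.01,S)
plan([LP(.0,.029,14,1)],0,.01,(LP(.016,.029,14,2)[:2]))
E
```

```text
[0.03225347 0.00997611]
CALL [[[-0.02,0.0,0.0],[0.0,0.0,0.0],0],[[-0.04,0.0,0.01],[0.0,0.0,0.0],0],[[-0.06,0.0,0.02],[0.0,0.02,0.0],0],[[-0.08,0.0,0.03],[0.0,0.05,0.0],0],[[-0.09,0.0,0.04],[0.0,0.07,0.0],0],[[-0.11,0.0,0.05],[0.0,0.09,0.0],0],[[-0.13,0.0,0.06],[0.0,0.11,0.0],0],[[-0.15,0.0,0.07],[0.0,0.15,0.0],0],[[-0.18,0.0,0.08],[0.0,0.18,0.0],0],[[-0.2,0.0,0.08],[0.0,0.21,0.0],0],[[-0.22,0.0,0.09],[0.0,0.25,0.0],0],[[-0.25,0.0,0.1],[0.0,0.28,0.0],0],[[-0.27,0.0,0.11],[0.0,0.31,0.0],0],[[-0.3,0.0,0.11],[0.0,0.35,0.0],0],[[-0.32,0.0,0.12],[0.0,0.38,0.0],0],[[-0.35,0.0,0.13],[0.0,0.41,0.0],0],[[-0.37,0.0,0.13],[0.0,0.45,0.0],0],[[-0.4,0.0,0.14],[0.0,0.48,0.0],0],[[-0.42,0.0,0.15],[0.0,0.51,0.0],0],[[-0.44,0.0,0.17],[0.0,0.55,0.0],0]]
CALL [[[-0.16,0.0,-0.04],[0.0,0.0,0.0],0]]
```

Emit:
apply_moves(
  rows=[
    [[-0.02,0,0],[0,0,0],0],
    [[-0.04,0,0.0],[0,0,0],0],
    [[-0.06,0,0.01],[0,0.02,0],0],
    [[-0.08,0,0.02],[0,0.05,0],0],
    [[-0.09,0,0.03],[0,0.07,0],0],
    [[-0.11,0,0.03],[0,0.09,0],0],
    [[-0.13,0,0.04],[0,0.11,0],0],
    [[-0.15,0,0.05],[0,0.15,0],0],
    [[-0.18,0,0.06],[0,0.18,0],0],
    [[-0.2,0,0.06],[0,0.21,0],0],
    [[-0.22,0,0.07],[0,0.25,0],0],
    [[-0.25,0,0.08],[0,0.28,0],0],
    [[-0.27,0,0.09],[0,0.31,0],0],
    [[-0.3,0,0.09],[0,0.35,0],0],
    [[-0.32,0,0.1],[0,0.38,0],0],
    [[-0.35,0,0.11],[0,0.41,0],0],
    [[-0.37,0,0.11],[0,0.45,0],0],
    [[-0.4,0,0.12],[0,0.48,0],0],
    [[-0.42,0,0.13],[0,0.51,0],0],
    [[-0.44,0,0.14],[0,0.55,0],0],
  ],
)

```text
time: 13.4
ee_pos: [0.4759, -0.0182, 0.1148]
tcp_rot: [180.0, -14.2, 6.6]
wrist_force: [0.3, 0.9, -2.7]
opening: 0.0185
grasp_force: 97.6
```

```bash
python3 - <<'E'
from h import *
o=sensors.get_obs();print(o["ee_pos"],o["tcp_rot"],o["wrist_force"])
S=LP(.016,.031,14,1)[:2];print(S[0])
plan([LP(-.02,.034,15,14),LP(-.05,.06,15,6)],0,.01,S)
plan([LP(-.05,.16,15,10)],0,.01,LP(-.05,.06,15,6)[:2])
E
```

```text
[ 0.47589911 -0.01821242  0.11482361] [179.99979109 -14.18295414   6.58844649] [ 0.32090107  0.92955047 -2.71979331]
[ 0.47556066 -0.01843365  0.1140307 ]
CALL [[[-0.03,0.0,-0.01],[0.0,0.0,0.0],0],[[-0.05,0.0,-0.01],[0.0,0.0,0.0],0],[[-0.08,0.0,-0.02],[0.0,0.01,0.0],0],[[-0.1,0.0,-0.03],[0.0,0.01,0.0],0],[[-0.13,0.0,-0.03],[0.0,0.01,0.0],0],[[-0.15,0.0,-0.04],[0.0,0.01,0.0],0],[[-0.18,0.0,-0.05],[0.0,0.02,0.0],0],[[-0.21,0.0,-0.06],[0.0,0.02,0.0],0],[[-0.23,0.0,-0.06],[0.0,0.02,0.0],0],[[-0.26,0.0,-0.07],[0.0,0.02,0.0],0],[[-0.28,0.0,-0.08],[0.0,0.03,0.0],0],[[-0.31,0.0,-0.08],[0.0,0.03,0.0],0],[[-0.34,0.0,-0.09],[0.0,0.03,0.0],0],[[-0.36,0.0,-0.1],[0.0,0.03,0.0],0],[[-0.4,0.0,-0.15],[0.0,0.03,0.0],0],[[-0.44,0.0,-0.21],[0.0,0.03,0.0],0],[[-0.48,0.0,-0.26],[0.0,0.03,0.0],0],[[-0.51,0.0,-0.31],[0.0,0.03,0.0],0],[[-0.55,0.0,-0.37],[0.0,0.03,0.0],0],[[-0.59,0.0,-0.42],[0.0,0.03,0.0],0]]
CALL [[[0.03,0.0,-0.1],[0.0,0.0,0.0],0],[[0.05,0.0,-0.19],[0.0,0.0,0.0],0],[[0.08,0.0,-0.29],[0.0,0.0,0.0],0],[[0.1,0.0,-0.39],[0.0,0.0,0.0],0],[[0.13,0.0,-0.48],[0.0,0.0,0.0],0],[[0.16,0.0,-0.58],[0.0,0.0,0.0],0],[[0.18,0.0,-0.68],[0.0,0.0,0.0],0],[[0.21,0.0,-0.77],[0.0,0.0,0.0],0],[[0.23,0.0,-0.87],[0.0,0.0,0.0],0],[[0.26,0.0,-0.97],[0.0,0.0,0.0],0]]
```

Emit:
apply_moves(
  rows=[
    [[-0.01,0,-0.01],[0,0,0],0],
    [[-0.04,0,-0.01],[0,0,0],0],
    [[-0.07,0,-0.02],[0,0.01,0],0],
    [[-0.1,0,-0.03],[0,0.01,0],0],
    [[-0.13,0,-0.03],[0,0.01,0],0],
    [[-0.16,0,-0.04],[0,0.01,0],0],
    [[-0.19,0,-0.05],[0,0.02,0],0],
    [[-0.22,0,-0.06],[0,0.02,0],0],
    [[-0.25,0,-0.07],[0,0.02,0],0],
    [[-0.28,0,-0.08],[0,0.02,0],0],
    [[-0.31,0,-0.09],[0,0.03,0],0],
    [[-0.34,0,-0.1],[0,0.03,0],0],
    [[-0.37,0,-0.12],[0,0.03,0],0],
    [[-0.4,0,-0.15],[0,0.03,0],0],
    [[-0.43,0,-0.19],[0,0.03,0],0],
    [[-0.46,0,-0.24],[0,0.03,0],0],
    [[-0.49,0,-0.29],[0,0.03,0],0],
    [[-0.52,0,-0.34],[0,0.03,0],0],
    [[-0.55,0,-0.38],[0,0.03,0],0],
    [[-0.57,0,-0.41],[0,0.03,0],0],
  ],
)

```text
time: 15.4
ee_pos: [0.4109, -0.0257, 0.1412]
tcp_rot: [180.0, -15.0, 6.6]
wrist_force: [-0.7, 0.2, -1.9]
opening: 0.0184
grasp_force: 97.6
```

```bash
python3 - <<'E'
from h import *
p,d=imaging.camera("top");s,ds=imaging.camera("side");o=sensors.get_obs();print(o["wrist_force"],o["ee_pos"])
a=cv2.resize(p[150:240,285:350,::-1],None,fx=6,fy=6,interpolation=cv2.INTER_CUBIC)
b=cv2.resize(s[150:240,280:345,::-1],None,fx=6,fy=6,interpolation=cv2.INTER_CUBIC)
cv2.imwrite("pics/c6.png",cv2.convertScaleAbs(np.hstack([a,b]),alpha=1.3))
E
```

```text
[-0.68306176  0.02461253 -1.72176689] [ 0.41108121 -0.02575638  0.14119013]
```

View pics/c6.png

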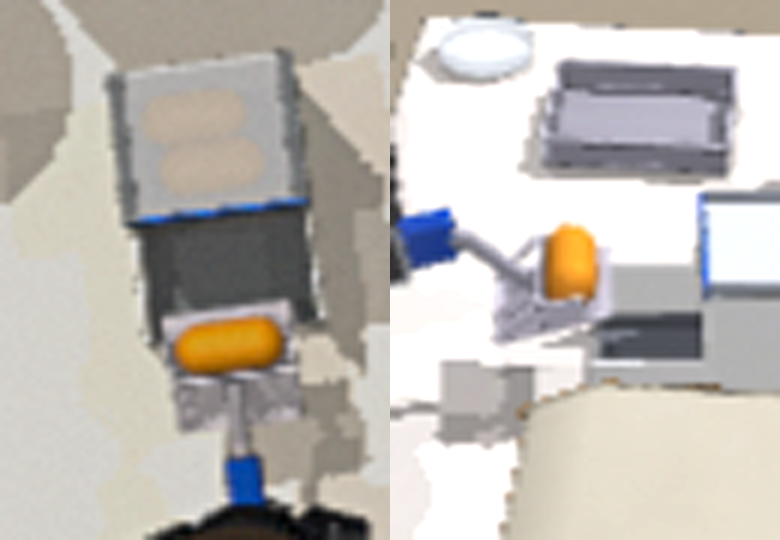

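The bolus is home in the pocket (top crop (228,345), side crop (571,262)), and the other two are still under the hood. Now I lift it and carry it to the dish.

```bash
cat >> h.py <<'E'
def DP(x,z,pt,n,y=0.): # lip in dish frame (centre .539,.2693; yaw 0)
    return tcp_for_lip([.539+x,.2693+y,z],0,pt),tool(0,pt),n
E
python3 - <<'E'
from h import *
o=sensors.get_obs();S=(np.array(o["ee_pos"]),Ro.from_euler("xyz",o["tcp_rot"],degrees=True))
print(S[0]+S[1].apply(LIP))
A=(S[0]+[0,0,.09],S[1]);plan([A+(10,)],0,.01)
B=DP(.021,.13,15,26);plan([B],0,.01,A)
plan([DP(.021,.05,14,8),DP(.021,.026,10,4),DP(.021,.013,3,5),DP(.021,.009,0,3)],0,.01,B[:2])
plan([DP(.021,.008,-22,18)],0,.01,DP(.021,.009,0,3)[:2])
E
```

```text
[ 0.54368834 -0.01047299  0.06055505]
CALL [[[0.02,0.0,-0.09],[0.0,0.0,0.0],0],[[0.05,0.0,-0.17],[0.0,0.0,0.0],0],[[0.07,0.0,-0.26],[0.0,0.0,0.0],0],[[0.09,0.0,-0.35],[0.0,0.0,0.0],0],[[0.12,0.0,-0.43],[0.0,0.0,0.0],0],[[0.14,0.0,-0.52],[0.0,0.0,0.0],0],[[0.16,0.0,-0.61],[0.0,0.0,0.0],0],[[0.19,0.0,-0.7],[0.0,0.0,0.0],0],[[0.21,0.0,-0.78],[0.0,0.0,0.0],0],[[0.23,0.0,-0.87],[0.0,0.0,0.0],0]]
CALL [[[0.02,-0.11,0.01],[0.0,0.0,0.01],0],[[0.03,-0.22,0.02],[0.0,0.0,0.02],0],[[0.05,-0.34,0.04],[-0.01,0.0,0.02],0],[[0.06,-0.45,0.05],[-0.01,0.0,0.03],0],[[0.08,-0.56,0.06],[-0.01,0.0,0.04],0],[[0.1,-0.67,0.07],[-0.01,0.0,0.05],0],[[0.11,-0.78,0.09],[-0.02,0.0,0.06],0],[[0.13,-0.9,0.1],[-0.02,0.0,0.07],0]]
CALL [[[0.01,-0.11,0.01],[0.0,0.0,0.01],0],[[0.02,-0.23,0.02],[0.0,0.0,0.02],0],[[0.04,-0.34,0.03],[-0.01,0.0,0.02],0],[[0.05,-0.45,0.05],[-0.01,0.0,0.03],0],[[0.06,-0.56,0.06],[-0.01,0.0,0.04],0],[[0.07,-0.68,0.07],[-0.01,0.0,0.05],0],[[0.09,-0.79,0.08],[-0.02,0.0,0.06],0],[[0.1,-0.9,0.09],[-0.02,0.0,0.07],0]]
CALL [[[0.01,-0.11,0.01],[0.0,0.0,0.01],0],[[0.02,-0.23,0.02],[0.0,0.0,0.02],0],[
[... 1022 characters left out ...]
01,0.0,0.93],[0.0,-0.5,0.0],0]]
CALL [[[0.03,0.0,-0.02],[0.0,-0.04,0.0],0],[[0.06,0.0,-0.03],[0.0,-0.08,0.0],0],[[0.08,0.0,-0.05],[0.0,-0.12,0.0],0],[[0.11,0.0,-0.07],[0.0,-0.16,0.0],0],[[0.14,0.0,-0.09],[0.0,-0.2,0.0],0],[[0.17,0.0,-0.1],[0.0,-0.24,0.0],0],[[0.19,0.0,-0.12],[0.0,-0.29,0.0],0],[[0.22,0.0,-0.14],[0.0,-0.33,0.0],0],[[0.25,0.0,-0.16],[0.0,-0.37,0.0],0],[[0.28,0.0,-0.17],[0.0,-0.41,0.0],0],[[0.31,0.0,-0.19],[0.0,-0.45,0.0],0],[[0.33,0.0,-0.21],[0.0,-0.49,0.0],0],[[0.36,0.0,-0.23],[0.0,-0.53,0.0],0],[[0.39,0.0,-0.24],[0.0,-0.57,0.0],0],[[0.42,0.0,-0.26],[0.0,-0.61,0.0],0],[[0.44,0.0,-0.28],[0.0,-0.65,0.0],0],[[0.47,0.0,-0.3],[0.0,-0.69,0.0],0],[[0.5,0.0,-0.31],[0.0,-0.73,0.0],0]]
```

Emit:
apply_moves(
  rows=[
    [[0.01,0,-0.03],[0,0,0],0],
    [[0.03,0,-0.1],[0,0,0],0],
    [[0.05,0,-0.19],[0,0,0],0],
    [[0.08,0,-0.29],[0,0,0],0],
    [[0.1,0,-0.39],[0,0,0],0],
    [[0.13,0,-0.49],[0,0,0],0],
    [[0.16,0,-0.59],[0,0,0],0],
    [[0.18,0,-0.68],[0,0,0],0],
    [[0.2,0,-0.76],[0,0,0],0],
    [[0.22,0,-0.82],[0,0,0],0],
    [[0.23,0,-0.86],[0,0,0],0],
    [[0.23,0,-0.87],[0,0,0],0],
  ],
)

```text
time: 16.7
ee_pos: [0.411, -0.0257, 0.2311]
tcp_rot: [180.0, -15.0, 6.6]
wrist_force: [-1.0, -0.2, -1.3]
opening: 0.0186
grasp_force: 97.7
```

Emit:
apply_moves(
  rows=[
    [[0,-0.03,0],[0,0,0],0],
    [[0.01,-0.1,0.01],[0,0,0.01],0],
    [[0.03,-0.2,0.02],[0,0,0.02],0],
    [[0.05,-0.32,0.03],[-0.01,0,0.02],0],
    [[0.06,-0.45,0.05],[-0.01,0,0.03],0],
    [[0.08,-0.6,0.06],[-0.01,0,0.04],0],
    [[0.11,-0.75,0.08],[-0.02,0,0.06],0],
    [[0.13,-0.9,0.1],[-0.02,0,0.07],0],
  ],
)

```text
time: 17.5
ee_pos: [0.4179, 0.0442, 0.2242]
tcp_rot: [-179.5, -15.0, 5.8]
wrist_force: [-0.3, 0.2, -1.1]
opening: 0.0183
grasp_force: 97.8
```

Emit:
apply_moves(
  rows=[
    [[0.02,-0.15,0.02],[0,0,0.01],0],
    [[0.03,-0.3,0.03],[-0.01,0,0.02],0],
    [[0.05,-0.45,0.05],[-0.01,0,0.03],0],
    [[0.07,-0.6,0.06],[-0.01,0,0.04],0],
    [[0.08,-0.75,0.08],[-0.02,0,0.06],0],
    [[0.1,-0.9,0.09],[-0.02,0,0.07],0],
  ],
)

```text
time: 18.1
ee_pos: [0.4289, 0.0569, 0.2191]
tcp_rot: [-178.2, -14.9, 6.7]
wrist_force: [-0.0, -1.3, -1.9]
opening: 0.0184
grasp_force: 97.8
```

Emit:
apply_moves(
  rows=[
    [[0.01,-0.15,0.01],[0,0,0.01],0],
    [[0.03,-0.3,0.03],[-0.01,0,0.02],0],
    [[0.03,-0.45,0.04],[-0.01,0,0.03],0],
    [[0.05,-0.6,0.05],[-0.01,0,0.04],0],
    [[0.06,-0.72,0.06],[-0.02,0,0.05],0],
    [[0.07,-0.82,0.07],[-0.02,0,0.06],0],
    [[0.07,-0.88,0.08],[-0.02,0,0.07],0],
    [[0.07,-0.9,0.08],[-0.02,0,0.07],0],
    [[0.07,-0.9,0.08],[-0.02,0,0.07],0],
  ],
)

```text
time: 19.0
ee_pos: [0.4369, 0.0701, 0.216]
tcp_rot: [-177.1, -14.8, 7.8]
wrist_force: [-0.2, -1.3, -1.2]
opening: 0.0184
grasp_force: 97.9
```

```bash
python3 - <<'E'
from h import *
o=sensors.get_obs();S=(np.array(o["ee_pos"]),Ro.from_euler("xyz",o["tcp_rot"],degrees=True))
print(o["time"],S[0],o["tcp_rot"],S[0]+S[1].apply(LIP),DP(.021,.13,15,1)[0])
p,d=imaging.camera("top");s,ds=imaging.camera("side")
for n,i in(("top",p),("side",s)):
  hs=cv2.cvtColor(i,cv2.COLOR_RGB2HSV).astype(int);V,U=np.mgrid[:400,:640]
  m=(hs[...,0]>8)&(hs[...,0]<25)&(hs[...,1]>150)&(V<235)&(V>120)&(U<345)&(U>200)
  if m.sum(): R=rect(m);print(n,m.sum(),R, onz(n,[R[0]],.14))
B=(np.array(o["ee_pos"]),S[1])
plan([DP(.021,.05,14,8),DP(.021,.026,10,4),DP(.021,.013,3,5),DP(.021,.009,0,3)],0,.01)
E
```

```text
19.0 [0.43690006 0.07011023 0.21599657] [-177.05887919  -14.84240786    7.75649729] [0.56807918 0.09380372 0.1350589 ] [0.42656287 0.2693     0.2107142 ]
top 356 ((289.0939636230469, 174.28451538085938), (106.32652282714844, 20.865856170654297), 86.98721313476562) [[0.62769164 0.09249606 0.14      ]]
side 78 ((320.5, 159.5), (11.0, 7.0), 90.0) [[0.54913001 0.1051821  0.14      ]]
CALL [[[0.0,-0.24,0.12],[-0.02,0.0,0.03],0],[[-0.01,-0.48,0.24],[-0.04,-0.01,0.06],0],[[-0.01,-0.73,0.36],[-0.06,-0.01,0.09],0],[[-0.02,-0.97,0.48],[-0.08,-0.01,0.13],0]]
CALL [[[-0.02,-0.25,0.11],[-0.02,0.0,0.03],0],[[-0.04,-0.49,0.22],[-0.04,-0.01,0.06],0],[[-0.06,-0.74,0.33],[-0.06,-0.01,0.09],0],[[-0.08,-0.99,0.43],[-0.08,-0.01,0.13],0],[[-0.08,-0.98,0.47],[-0.08,-0.04,0.13],0],[[-0.07,-0.98,0.51],[-0.08,-0.08,0.13],0],[[-0.06,-0.98,0.55],[-0.08,-0.11,0.13],0],[[-0.06,-0.98,0.59],[-0.08,-0.14,0.13],0],[[-0.03,-0.98,0.6],[-0.08,-0.19,0.13],0],[[-0.01,-0.97,0.6],[-0.07,-0.24,0.13],0],[[0.01,-0.97,0.6],[-0.07,-0.28,0.13],0],[[0.04,-0.97,0.61],[-0.07,-0.33,0.13],0],[[0.06,-0.97,0.61],[-0.07,-0.38,0.13],0],[[0.08,-0.97,0.61],[-0.07,-0.41,0.13],0],[[0.1,-0.97,0.61],[-0.07,-0.44,0.13],0],[[0.12,-0.96,0.6],[-0.07,-0.48,0.14],0]]
```

```bash
python3 - <<'E'
from h import *
o=sensors.get_obs();print(o["q"].round(2),o["qd"].round(2),o["ee_pos"],o["tcp_rot"],o["joint_efforts"].round(1))
E
```

```text
[  7.71 -23.69 -25.92  72.92   2.96 179.94] [0.14 0.07 0.01 0.04 0.33 0.19] [0.43692321 0.07023262 0.21609945] [-177.05274138  -14.85667028    7.77016513] [ -0.1 -25.2  51.   -3.1   0.2  -0. ]
```

Joint 6 is at its +180° limit, because it equals q1 − yaw + 180. So I'll come at the dish with the scoop yawed to 90°, along the dish's y. First I'll probe what the controller holds as the commanded pose.

Emit:
apply_moves(
  rows=[
    [[0,0,0],[0,0,-0.05],0],
    [[0,0,0],[0,0,-0.05],0],
  ],
)

```text
time: 19.3
ee_pos: [0.4369, 0.0703, 0.2161]
tcp_rot: [-177.5, -14.9, 9.4]
wrist_force: [1.1, 0.2, -1.5]
opening: 0.0184
grasp_force: 97.8
```

```bash
python3 - <<'E'
from h import *
o=sensors.get_obs();print(o["q"].round(2),o["ee_pos"],o["tcp_rot"])
E
```

```text
[  7.72 -23.68 -25.92  72.92   2.96 178.36] [0.43690757 0.07033289 0.21607428] [-177.47298611  -14.92666744    9.42046361]
```

```bash
cat >> h.py <<'E'
def DY(y,z,pt,n=1,x=0.,yaw=90): # lip in dish frame, scoop pointing to world +y
    return tcp_for_lip([.539+x,.2693+y,z],yaw,pt),tool(yaw,pt),n
def smooth(a,b,n): # a,b = (pos,yaw,pitch); eased waypoints
    out=[]
    for k in range(1,n+1):
        s=k/n;s=s*s*(3-2*s);out.append((np.array(a[0])*(1-s)+np.array(b[0])*s,tool(a[1]*(1-s)+b[1]*s,a[2]*(1-s)+b[2]*s),1))
    return out
E
python3 - <<'E'
from h import *
o=sensors.get_obs();B=DY(.014,.13,15)
print(B[0])
plan(smooth((o["ee_pos"],9.4,15),(B[0],90,15),26),0,.01)
plan([DY(.014,.05,14,8),DY(.014,.026,10,4),DY(.014,.013,3,5),DY(.014,.010,0,3)],0,.01,B[:2])
plan([DY(.014,.009,-22,18)],0,.01,DY(.014,.010,0)[:2])
E
```

```text
[0.539      0.14986287 0.2107142 ]
CALL [[[0.0,0.0,0.0],[-0.08,0.0,-0.01],0],[[0.02,-0.01,0.01],[-0.07,0.0,-0.04],0],[[0.04,-0.02,0.01],[-0.06,0.0,-0.1],0],[[0.07,-0.04,0.02],[-0.04,0.0,-0.16],0],[[0.1,-0.06,0.04],[-0.02,0.0,-0.25],0],[[0.15,-0.08,0.05],[0.01,-0.01,-0.35],0],[[0.19,-0.11,0.07],[0.04,-0.01,-0.46],0],[[0.24,-0.14,0.08],[0.07,-0.01,-0.59],0],[[0.3,-0.17,0.1],[0.11,-0.01,-0.72],0],[[0.36,-0.2,0.12],[0.15,-0.02,-0.86],0],[[0.42,-0.23,0.14],[0.18,-0.02,-1.0],0]]
CALL [[[0.07,0.0,0.02],[0.04,0.0,-0.15],0],[[0.14,0.01,0.04],[0.08,0.0,-0.3],0],[[0.21,0.01,0.07],[0.12,0.0,-0.45],0],[[0.28,0.01,0.09],[0.16,0.0,-0.59],0],[[0.35,0.02,0.11],[0.2,0.0,-0.74],0],[[0.42,0.02,0.13],[0.24,0.0,-0.88],0]]
CALL [[[0.05,0.03,0.02],[0.04,0.0,-0.13],0],[[0.11,0.06,0.03],[0.07,0.0,-0.25],0],[[0.15,0.09,0.05],[0.1,0.0,-0.37],0],[[0.19,0.12,0.06],[0.13,0.0,-0.47],0],[[0.23,0.14,0.07],[0.15,0.0,-0.55],0],[[0.26,0.15,0.08],[0.17,0.0,-0.62],0],[[0.28,0.17,0.09],[0.18,0.0,-0.67],0],[[0.29,0.18,0.09],[0.19,0.0,-0.71],0],[[0.3,0.18,0.09],[0.19,0.0,-0.72],0]]
CALL [[[-0.02,0.0,0.09],[0.0,0.0,0.0],0],[[
[... 664 characters left out ...]
02,0.0,0.92],[0.0,-0.5,0.0],0]]
CALL [[[0.03,0.0,-0.02],[0.0,-0.04,0.0],0],[[0.06,0.0,-0.03],[0.0,-0.08,0.0],0],[[0.08,0.0,-0.05],[0.0,-0.12,0.0],0],[[0.11,0.0,-0.07],[0.0,-0.16,0.0],0],[[0.14,0.0,-0.09],[0.0,-0.2,0.0],0],[[0.17,0.0,-0.1],[0.0,-0.24,0.0],0],[[0.19,0.0,-0.12],[0.0,-0.29,0.0],0],[[0.22,0.0,-0.14],[0.0,-0.33,0.0],0],[[0.25,0.0,-0.16],[0.0,-0.37,0.0],0],[[0.28,0.0,-0.17],[0.0,-0.41,0.0],0],[[0.31,0.0,-0.19],[0.0,-0.45,0.0],0],[[0.33,0.0,-0.21],[0.0,-0.49,0.0],0],[[0.36,0.0,-0.23],[0.0,-0.53,0.0],0],[[0.39,0.0,-0.24],[0.0,-0.57,0.0],0],[[0.42,0.0,-0.26],[0.0,-0.61,0.0],0],[[0.44,0.0,-0.28],[0.0,-0.65,0.0],0],[[0.47,0.0,-0.3],[0.0,-0.69,0.0],0],[[0.5,0.0,-0.31],[0.0,-0.73,0.0],0]]
```

The heel reaches the dish's near rim, so I'll tilt about a heel held just above that rim.

```bash
cat >> h.py <<'E'
def HL(p,n,hy=-.053,hz=.026,lmin=.007): # pivot about heel over the near rim
    r=np.radians(p);return DY(hy+.068*np.cos(r),max(hz+.068*np.sin(r),lmin),p,n)
E
python3 - <<'E'
from h import *
o=sensors.get_obs();B=DY(.0127,.13,15);h15=HL(15,9)
plan(smooth((o["ee_pos"],9.4,15),(B[0],90,15),1),0,.01)
print("down");plan([h15],0,.01,B[:2])
print("tilt0");plan([HL(10,2),HL(5,2),HL(0,2),HL(-3,3),HL(-6,3),HL(-9,3),HL(-12,3)],0,.01,h15[:2])
print("tilt2");plan([HL(-15,3),HL(-17,2),HL(-17,3)],0,.01,HL(-12,3)[:2])
E
```

```text
CALL []Traceback (most recent call last):
  File "<stdin>", line 3, in <module>
  File "h.py", line 37, in plan
    print("CALL",str([[r[:3],r[3:],open_] for r in rows]).replace(" ",""));p0,R0=last;rows=[];x=row(P,R)
                                                                                 ^^^^
UnboundLocalError: cannot access local variable 'last' where it is not associated with a value
```

Emit:
apply_moves(
  rows=[
    [[0,0,0],[-0.04,0,-0.01],0],
    [[0.02,-0.01,0.01],[-0.07,0,-0.04],0],
    [[0.04,-0.02,0.01],[-0.06,0,-0.1],0],
    [[0.07,-0.04,0.02],[-0.04,0,-0.16],0],
    [[0.1,-0.06,0.04],[-0.02,0,-0.25],0],
    [[0.15,-0.08,0.05],[0.01,-0.01,-0.35],0],
    [[0.19,-0.11,0.07],[0.04,-0.01,-0.46],0],
    [[0.24,-0.14,0.08],[0.07,-0.01,-0.59],0],
    [[0.3,-0.17,0.1],[0.11,-0.01,-0.72],0],
    [[0.36,-0.2,0.12],[0.15,-0.02,-0.86],0],
    [[0.42,-0.23,0.14],[0.18,-0.02,-1.0],0],
  ],
)

```text
time: 20.4
ee_pos: [0.4768, 0.1011, 0.2142]
tcp_rot: [179.8, -14.9, 40.6]
wrist_force: [0.5, -0.3, -0.5]
opening: 0.0183
grasp_force: 97.8
```

Emit:
apply_moves(
  rows=[
    [[0.07,0,0.02],[0.04,0,-0.15],0],
    [[0.14,0.01,0.04],[0.08,0,-0.3],0],
    [[0.21,0.01,0.07],[0.12,0,-0.45],0],
    [[0.28,0.01,0.09],[0.16,0,-0.59],0],
    [[0.35,0.02,0.11],[0.2,0,-0.74],0],
    [[0.42,0.02,0.13],[0.24,0,-0.88],0],
  ],
)

```text
time: 21.0
ee_pos: [0.5116, 0.1281, 0.2124]
tcp_rot: [180.0, -14.9, 68.0]
wrist_force: [-0.6, 0.3, -1.7]
opening: 0.0183
grasp_force: 97.8
```

Emit:
apply_moves(
  rows=[
    [[0.05,0.03,0.02],[0.04,0,-0.13],0],
    [[0.11,0.06,0.03],[0.07,0,-0.25],0],
    [[0.15,0.09,0.05],[0.1,0,-0.37],0],
    [[0.19,0.12,0.06],[0.13,0,-0.47],0],
    [[0.23,0.14,0.07],[0.15,0,-0.55],0],
    [[0.26,0.15,0.08],[0.17,0,-0.62],0],
    [[0.28,0.17,0.09],[0.18,0,-0.67],0],
    [[0.29,0.18,0.09],[0.19,0,-0.71],0],
    [[0.3,0.18,0.09],[0.19,0,-0.72],0],
    [[0.3,0.18,0.09],[0.19,0,-0.72],0],
  ],
)

```text
time: 22.0
ee_pos: [0.5398, 0.1499, 0.2116]
tcp_rot: [180.0, -14.9, 90.1]
wrist_force: [0.7, -0.5, -1.3]
opening: 0.0185
grasp_force: 97.8
```

```bash
python3 - <<'E'
from h import *
h15=HL(15,9)
print("down");plan([h15],0,.01)
print("tilt0");plan([HL(10,2),HL(5,2),HL(0,2),HL(-3,3),HL(-6,3),HL(-9,3),HL(-12,3)],0,.01,h15[:2])
print("tilt2");plan([HL(-15,3),HL(-17,2),HL(-17,3)],0,.01,HL(-12,3)[:2])
p,d=imaging.camera("top");V,U=np.mgrid[:400,:640];hs=cv2.cvtColor(p,cv2.COLOR_RGB2HSV).astype(int)
m=(hs[...,0]>8)&(hs[...,0]<25)&(hs[...,1]>150)&(V<230)&(V>180)&(U<300)&(U>225)
R=rect(m);print(m.sum(),R,onz("top",[R[0]],.14))
o=sensors.get_obs();print(np.array(o["ee_pos"])+Ro.from_euler("xyz",o["tcp_rot"],degrees=True).apply(LIP))
E
```

```text
down
CALL [[[-0.03,0.0,0.09],[0.0,0.0,0.0],0],[[-0.05,0.0,0.19],[0.0,0.0,0.0],0],[[-0.08,0.0,0.28],[0.0,0.0,0.0],0],[[-0.11,0.0,0.37],[0.0,0.0,0.0],0],[[-0.13,0.0,0.47],[0.0,0.0,0.0],0],[[-0.16,-0.01,0.56],[0.0,0.0,0.0],0],[[-0.19,-0.01,0.65],[0.0,0.0,0.0],0],[[-0.21,-0.01,0.75],[0.0,0.0,0.0],0],[[-0.24,-0.01,0.84],[0.0,0.0,0.0],0]]
tilt0
CALL [[[0.05,0.0,-0.02],[0.0,-0.08,0.0],0],[[0.1,0.0,-0.03],[0.0,-0.17,0.0],0],[[0.15,0.0,-0.04],[0.0,-0.25,0.0],0],[[0.2,0.0,-0.05],[0.0,-0.33,0.0],0],[[0.25,0.0,-0.06],[0.0,-0.42,0.0],0],[[0.3,0.0,-0.07],[0.0,-0.5,0.0],0],[[0.33,0.0,-0.07],[0.0,-0.53,0.0],0],[[0.35,0.0,-0.07],[0.0,-0.57,0.0],0],[[0.37,0.0,-0.07],[0.0,-0.6,0.0],0],[[0.39,0.0,-0.07],[0.0,-0.63,0.0],0],[[0.41,0.0,-0.07],[0.0,-0.67,0.0],0],[[0.43,0.0,-0.07],[0.0,-0.7,0.0],0],[[0.45,0.0,-0.07],[0.0,-0.73,0.0],0],[[0.47,0.0,-0.07],[0.0,-0.77,0.0],0],[[0.49,0.0,-0.07],[0.0,-0.8,0.0],0],[[0.51,0.0,-0.06],[0.0,-0.83,0.0],0],[[0.53,0.0,-0.06],[0.0,-0.87,0.0],0],[[0.55,0.0,-0.06],[0.0,-0.9,0.0],0]]
tilt2
CALL [[[0.02,0.0,-0.01],[0.0,-0.03,0.0],0],[[0.04,0.0,-0.01],[0.0,-0.07,0.0],0],[[0.06,0.0,-0.02],[0.0,-0.1,0.0],0],[[0.08,0.0,-0.03],[0.0,-0.13,0.0],0],[[0.1,0.0,-0.04],[0.0,-0.17,0.0],0],[[0.1,0.0,-0.04],[0.0,-0.17,0.0],0],[[0.1,0.0,-0.04],[0.0,-0.17,0.0],0],[[0.1,0.0,-0.04],[0.0,-0.17,0.0],0]]
142 ((260.7674560546875, 194.21609497070312), (17.445302963256836, 63.205535888671875), 72.21611022949219) [[0.56404163 0.18461088 0.14      ]]
[0.53963447 0.28316895 0.13084399]
```

Emit:
apply_moves(
  rows=[
    [[-0.01,0,0.04],[0,0,0],0],
    [[-0.04,0,0.14],[0,0,0],0],
    [[-0.07,0,0.25],[0,0,0],0],
    [[-0.1,0,0.36],[0,0,0],0],
    [[-0.13,0,0.47],[0,0,0],0],
    [[-0.16,0,0.57],[0,0,0],0],
    [[-0.19,0,0.67],[0,0,0],0],
    [[-0.21,0,0.75],[0,0,0],0],
    [[-0.23,0,0.8],[0,0,0],0],
    [[-0.24,0,0.83],[0,0,0],0],
    [[-0.24,0,0.84],[0,0,0],0],
    [[-0.24,0,0.84],[0,0,0],0],
  ],
)

```text
time: 23.25
ee_pos: [0.5399, 0.1483, 0.1245]
tcp_rot: [180.0, -14.9, 90.1]
wrist_force: [0.7, -0.7, -0.6]
opening: 0.0182
grasp_force: 97.8
```

Emit:
apply_moves(
  rows=[
    [[0.05,0,-0.02],[0,-0.08,0],0],
    [[0.1,0,-0.03],[0,-0.17,0],0],
    [[0.15,0,-0.04],[0,-0.25,0],0],
    [[0.2,0,-0.05],[0,-0.33,0],0],
    [[0.25,0,-0.06],[0,-0.42,0],0],
    [[0.3,0,-0.07],[0,-0.5,0],0],
    [[0.33,0,-0.07],[0,-0.53,0],0],
    [[0.35,0,-0.07],[0,-0.57,0],0],
    [[0.37,0,-0.07],[0,-0.6,0],0],
    [[0.39,0,-0.07],[0,-0.63,0],0],
    [[0.41,0,-0.07],[0,-0.67,0],0],
    [[0.43,0,-0.07],[0,-0.7,0],0],
    [[0.45,0,-0.07],[0,-0.73,0],0],
    [[0.47,0,-0.07],[0,-0.77,0],0],
    [[0.49,0,-0.07],[0,-0.8,0],0],
    [[0.51,0,-0.06],[0,-0.83,0],0],
    [[0.53,0,-0.06],[0,-0.87,0],0],
    [[0.55,0,-0.06],[0,-0.9,0],0],
  ],
)

```text
time: 25.05
ee_pos: [0.5396, 0.2001, 0.1442]
tcp_rot: [180.0, 12.2, 90.1]
wrist_force: [0.7, -0.1, -1.3]
opening: 0.0182
grasp_force: 97.9
```

Emit:
apply_moves(
  rows=[
    [[0.02,0,-0.01],[0,-0.03,0],0],
    [[0.04,0,-0.01],[0,-0.07,0],0],
    [[0.06,0,-0.02],[0,-0.1,0],0],
    [[0.08,0,-0.03],[0,-0.13,0],0],
    [[0.1,0,-0.04],[0,-0.17,0],0],
    [[0.1,0,-0.04],[0,-0.17,0],0],
    [[0.1,0,-0.04],[0,-0.17,0],0],
    [[0.1,0,-0.04],[0,-0.17,0],0],
  ],
)

```text
time: 25.85
ee_pos: [0.5397, 0.2104, 0.1461]
tcp_rot: [180.0, 17.2, 90.1]
wrist_force: [0.2, 0.6, -1.7]
opening: 0.0184
grasp_force: 97.9
```

```bash
cat > look.py <<'E'
from h import *
import sys
n=sys.argv[1]
p,d=imaging.camera("top");s,ds=imaging.camera("side");o=sensors.get_obs();print(o["time"],o["wrist_force"].round(2),o["ee_pos"],o["tcp_rot"])
np.save(n+"_p.npy",p)
a=cv2.resize(p[165:245,215:280,::-1],None,fx=6,fy=6,interpolation=cv2.INTER_CUBIC)
b=cv2.resize(s[150:230,275:340,::-1],None,fx=6,fy=6,interpolation=cv2.INTER_CUBIC)
cv2.imwrite(f"pics/{n}.png",cv2.convertScaleAbs(np.hstack([a,b]),alpha=1.3))
for nm,i,w in(("top",p,(225,262,185,230)),("side",s,(300,345,155,185))):
  V,U=np.mgrid[:400,:640];hs=cv2.cvtColor(i,cv2.COLOR_RGB2HSV).astype(int)
  m=(hs[...,0]>8)&(hs[...,0]<25)&(hs[...,1]>150)&(U>w[0])&(U<w[1])&(V>w[2])&(V<w[3])
  k,l,st,ce=cv2.connectedComponentsWithStats(m.astype(np.uint8))
  for i in range(1,k):
    if st[i,4]>8: print(nm,st[i],onz(nm,[rect(l==i)[0]],.018)-[.539,.2693,0])
E
python3 look.py c7
```

```text
25.95 [-0.48  0.06 -0.82] [0.53968699 0.21033863 0.14617123] [179.96309103  17.15447433  90.04870603]
top [234 210   4   4   9] [[-0.01909702  0.02801679  0.018     ]]
side [325 160   5   5  19] [[0.01743039 0.0426913  0.018     ]]
```

View pics/c7.png

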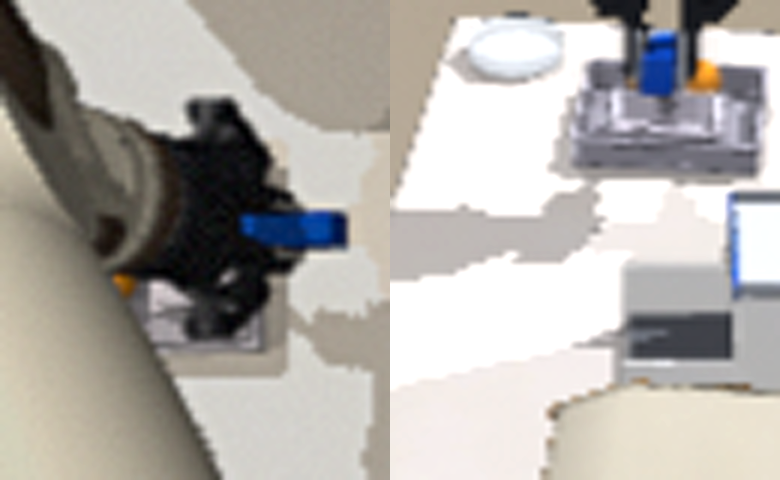

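The side crop shows the bolus lying along the dish's far wall, at crop (705,75) and behind the handle, so it is out of the pocket. I'll retreat and measure the two that remain.

```bash
python3 - <<'E'
from h import *
o=sensors.get_obs();P=np.array(o["ee_pos"])
A=(P+[0,-.03,.075]);plan([(A,tool(90,-17),8)],0,.01)
C=LP(-.064,.09,0,1);print(C[0])
plan(smooth((A,90,-17),(C[0],6.6,0),24),0,.01,(A,tool(90,-17)))
E
```

```text
CALL [[[-0.06,0.0,-0.08],[0.0,0.0,0.0],0],[[-0.13,0.0,-0.16],[0.0,0.0,0.0],0],[[-0.19,0.0,-0.24],[0.0,0.0,0.0],0],[[-0.25,0.0,-0.31],[0.0,0.0,0.0],0],[[-0.32,0.0,-0.39],[0.0,0.0,0.0],0],[[-0.38,0.0,-0.47],[0.0,0.0,0.0],0],[[-0.44,0.0,-0.55],[0.0,0.0,0.0],0],[[-0.51,0.0,-0.63],[0.0,0.01,0.0],0]]
[ 0.41993988 -0.02486919  0.2025    ]
CALL [[[-0.01,-0.01,0.0],[0.0,0.0,0.01],0],[[-0.04,-0.02,0.02],[0.02,0.01,0.05],0],[[-0.08,-0.05,0.03],[0.03,0.02,0.11],0],[[-0.14,-0.09,0.06],[0.06,0.04,0.2],0],[[-0.21,-0.13,0.09],[0.09,0.06,0.3],0],[[-0.3,-0.19,0.12],[0.12,0.09,0.42],0],[[-0.39,-0.25,0.16],[0.15,0.12,0.55],0],[[-0.49,-0.31,0.2],[0.18,0.15,0.7],0],[[-0.6,-0.38,0.25],[0.22,0.18,0.85],0]]
CALL [[[-0.14,-0.01,0.04],[0.03,0.03,0.16],0],[[-0.28,-0.02,0.08],[0.06,0.07,0.33],0],[[-0.42,-0.03,0.12],[0.09,0.1,0.5],0],[[-0.56,-0.04,0.16],[0.11,0.14,0.67],0],[[-0.7,-0.05,0.2],[0.13,0.17,0.84],0]]
CALL [[[-0.13,0.05,0.03],[0.02,0.03,0.17],0],[[-0.25,0.1,0.05],[0.03,0.07,0.32],0],[[-0.37,0.15,0.07],[0.04,0.1,0.47],0],[[-0.48,0.19,0.09],[0.05,0.12,0.61],0],[[-0.57,0.23,0.11],[0.05,0.15,0.73],0],[[-0.66,0.27,0.13],[0.06,0.17,0.84],0],[[-0.72,0.29,0.14],[0.06,0.19,0.92],0],[[-0.77,0.31,0.15],[0.06,0.2,0.99],0]]
CALL [[[-0.02,0.03,0.0],[0.0,0.01,0.04],0],[[-0.03,0.04,0.0],[0.0,0.01,0.05],0]]
```

Emit:
apply_moves(
  rows=[
    [[-0.06,0,-0.08],[0,0,0],0],
    [[-0.13,0,-0.16],[0,0,0],0],
    [[-0.19,0,-0.24],[0,0,0],0],
    [[-0.25,0,-0.31],[0,0,0],0],
    [[-0.32,0,-0.39],[0,0,0],0],
    [[-0.38,0,-0.47],[0,0,0],0],
    [[-0.44,0,-0.55],[0,0,0],0],
    [[-0.51,0,-0.63],[0,0,0],0],
  ],
)

```text
time: 26.75
ee_pos: [0.5397, 0.1801, 0.2221]
tcp_rot: [180.0, 17.2, 90.1]
wrist_force: [-0.4, 0.4, -1.6]
opening: 0.0184
grasp_force: 97.9
```

Emit:
apply_moves(
  rows=[
    [[-0.01,-0.01,0],[0,0,0.01],0],
    [[-0.04,-0.02,0.02],[0.02,0.01,0.05],0],
    [[-0.08,-0.05,0.03],[0.03,0.02,0.11],0],
    [[-0.14,-0.09,0.06],[0.06,0.04,0.2],0],
    [[-0.21,-0.13,0.09],[0.09,0.06,0.3],0],
    [[-0.3,-0.19,0.12],[0.12,0.09,0.42],0],
    [[-0.39,-0.25,0.16],[0.15,0.12,0.55],0],
    [[-0.49,-0.31,0.2],[0.18,0.15,0.7],0],
    [[-0.6,-0.38,0.25],[0.22,0.18,0.85],0],
  ],
)

```text
time: 27.65
ee_pos: [0.5012, 0.1151, 0.2145]
tcp_rot: [-179.9, 11.7, 63.5]
wrist_force: [-0.3, -0.7, -0.8]
opening: 0.0188
grasp_force: 98.1
```

Emit:
apply_moves(
  rows=[
    [[-0.14,-0.01,0.04],[0.03,0.03,0.16],0],
    [[-0.28,-0.02,0.08],[0.06,0.07,0.33],0],
    [[-0.42,-0.03,0.12],[0.09,0.1,0.5],0],
    [[-0.56,-0.04,0.16],[0.11,0.14,0.67],0],
    [[-0.7,-0.05,0.2],[0.13,0.17,0.84],0],
  ],
)

```text
time: 28.15
ee_pos: [0.4644, 0.052, 0.2091]
tcp_rot: [179.9, 6.5, 37.9]
wrist_force: [0.4, 0.1, -1.6]
opening: 0.0184
grasp_force: 98.1
```

Emit:
apply_moves(
  rows=[
    [[-0.13,0.05,0.03],[0.02,0.03,0.17],0],
    [[-0.25,0.1,0.05],[0.03,0.07,0.32],0],
    [[-0.37,0.15,0.07],[0.04,0.1,0.47],0],
    [[-0.48,0.19,0.09],[0.05,0.12,0.61],0],
    [[-0.57,0.23,0.11],[0.05,0.15,0.73],0],
    [[-0.66,0.27,0.13],[0.06,0.17,0.84],0],
    [[-0.72,0.29,0.14],[0.06,0.19,0.92],0],
    [[-0.77,0.31,0.15],[0.06,0.2,0.99],0],
    [[-0.77,0.31,0.15],[0.06,0.2,0.99],0],
  ],
)

```text
time: 29.05
ee_pos: [0.4226, -0.0204, 0.2034]
tcp_rot: [179.9, 0.3, 8.4]
wrist_force: [-0.2, -0.1, -0.8]
opening: 0.0186
grasp_force: 98.0
```

```bash
cat > look2.py <<'E'
from h import *
o=sensors.get_obs();S=Ro.from_euler("xyz",o["tcp_rot"],degrees=True);l=np.array(o["ee_pos"])+S.apply(LIP)
print(o["time"],o["ee_pos"],o["tcp_rot"],o["wrist_force"],"lip",l)
p,d=imaging.camera("top");s,ds=imaging.camera("side");V,U=np.mgrid[:400,:640]
np.save("L_p.npy",p);np.save("L_s.npy",s)
def comp(nm,im,lo,w,z,off):
  hs=cv2.cvtColor(im,cv2.COLOR_RGB2HSV).astype(int)
  m=(hs[...,0]>5)&(hs[...,0]<28)&(hs[...,1]>lo)&(U>w[0])&(U<w[1])&(V>w[2])&(V<w[3])
  k,lb,st,ce=cv2.connectedComponentsWithStats(m.astype(np.uint8))
  for i in range(1,k):
    if st[i,4]>8:
      q=onz(nm,[ce[i]],z)[0]-off;r=rect(lb==i);print(nm,st[i],np.round(r[2],1),q, "along/lat", q@e, q@np.array([-e[1],e[0],0]))
B0=np.array([.5908,-.0051,0])
print("hood");comp("top",p,22,(303,334,163,186),.025,B0)
print("lip rel",(l-B0)@e,(l-B0)@np.array([-e[1],e[0],0]))
print("dish");comp("top",p,150,(225,262,185,230),.018,np.array([.539,.2693,0]));comp("side",s,150,(300,345,155,185),.018,np.array([.539,.2693,0]))
E
python3 look2.py
```

```text
29.05 [ 0.4225545  -0.02039209  0.20342598] [179.94888302   0.27713153   8.40377699] [-0.20594702 -0.11272793 -0.75657349] lip [ 0.52886999 -0.00478708  0.09040497]
hood
top [309 165  20  17 259] 90.0 [0.05881616 0.01021249 0.025     ] along/lat 0.05960016521351394 0.003384652283048341
lip rel -0.06148362017638226 0.007428905737334163
dish
top [229 198   9  17 128] 90.0 [-0.00054878  0.03524257  0.018     ] along/lat 0.0035055338254107366 0.035072087004640276
side [315 160  15   7  95] 90.0 [-0.00236426  0.032703    0.018     ] along/lat 0.0014101954053874193 0.03275801130587182
```

```bash
python3 - <<'E'
from h import *
p=np.load("L_p.npy");V,U=np.mgrid[:400,:640]
hs=cv2.cvtColor(p,cv2.COLOR_RGB2HSV).astype(int)
m=(hs[...,0]>5)&(hs[...,0]<28)&(hs[...,1]>22)&(U>303)&(U<334)&(V>163)&(V<186)
v,u=np.nonzero(m);q=onz("top",np.c_[u,v],.025)-[.5908,-.0051,0]
f=q@np.array([-e[1],e[0],0]);a=q@e
for s in((a<.058),(a>.061)): print(a[s].min(),a[s].max(),f[s].min(),f[s].max(),"lat mid",(f[s].min()+f[s].max())/2,f[s].mean(),s.sum())
t=.002
for t in(0,.001,.002): plan([LP(-.036,.025,-2.5,10,t),LP(-.036,.0115,-2.5,4,t)],0,.01)
E
```

```text
0.012498090244709268 0.05799270918535298 -0.03474641057432937 0.05804251885018879 lat mid 0.01164805413792971 0.0018536659264111477 131
0.061018852506027156 0.08896713065480212 -0.02192631468187982 0.03538069337028028 lat mid 0.006727189344200232 0.006738250889029011 126
CALL [[[0.03,0.01,0.06],[0.0,-0.01,0.01],0],[[0.06,0.01,0.12],[0.0,-0.01,0.01],0],[[0.09,0.02,0.18],[0.0,-0.02,0.02],0],[[0.12,0.02,0.25],[0.0,-0.03,0.03],0],[[0.15,0.03,0.31],[0.0,-0.04,0.03],0],[[0.18,0.03,0.37],[0.0,-0.04,0.04],0],[[0.21,0.04,0.43],[0.0,-0.05,0.05],0],[[0.24,0.04,0.49],[0.0,-0.06,0.05],0],[[0.27,0.05,0.55],[0.0,-0.07,0.06],0],[[0.3,0.05,0.61],[0.0,-0.07,0.06],0],[[0.3,0.05,0.65],[0.0,-0.07,0.06],0],[[0.3,0.05,0.68],[0.0,-0.07,0.06],0],[[0.3,0.05,0.71],[0.0,-0.07,0.06],0],[[0.3,0.05,0.75],[0.0,-0.07,0.06],0]]
CALL [[[0.03,0.0,0.06],[0.0,-0.01,0.01],0],[[0.06,0.01,0.12],[0.0,-0.01,0.01],0],[[0.09,0.01,0.18],[0.0,-0.02,0.02],0],[[0.12,0.02,0.25],[0.0,-0.03,0.03],0],[[0.15,0.02,0.31],[0.0,-0.04,0.03],0],[[0.18,0.03,0.37],[0.0,-0.04,0.04],0],[[0.21,0.03,0.43],[0.0,-0.05,0.05],0],[[0.24,0.04,0.49],[0.0,-0.06,0.05],0],[[0.27,0.04,0.55],[0.0,-0.07,0.06],0],[[0.3,0.04,0.61],[0.0,-0.07,0.06],0],[[0.3,0.04,0.65],[0.0,-0.07,0.06],0],[[0.3,0.04,0.68],[0.0,-0.07,0.06],0],[[0.3,0.04,0.71],[0.0,-0.07,0.06],0],[[0.3,0.04,0.75],[0.0,-0.07,0.06],0]]
CALL [[[0.03,0.0,0.06],[0.0,-0.01,0.01],0],[[0.06,0.01,0.12],[0.0,-0.01,0.01],0],[[0.09,0.01,0.18],[0.0,-0.02,0.02],0],[[0.12,0.01,0.24],[0.0,-0.03,0.03],0],[[0.15,0.02,0.31],[0.0,-0.04,0.03],0],[[0.18,0.02,0.37],[0.0,-0.04,0.04],0],[[0.21,0.02,0.43],[0.0,-0.05,0.05],0],[[0.24,0.03,0.49],[0.0,-0.06,0.05],0],[[0.27,0.03,0.55],[0.0,-0.07,0.06],0],[[0.3,0.03,0.61],[0.0,-0.07,0.06],0],[[0.3,0.03,0.65],[0.0,-0.07,0.06],0],[[0.3,0.03,0.68],[0.0,-0.07,0.06],0],[[0.3,0.03,0.71],[0.0,-0.07,0.06],0],[[0.3,0.03,0.75],[0.0,-0.07,0.06],0]]
```

Emit:
apply_moves(
  rows=[
    [[0.02,0,0.04],[0,-0.01,0.01],0],
    [[0.06,0.01,0.12],[0,-0.01,0.01],0],
    [[0.09,0.01,0.18],[0,-0.02,0.02],0],
    [[0.12,0.02,0.25],[0,-0.03,0.03],0],
    [[0.15,0.02,0.31],[0,-0.04,0.03],0],
    [[0.18,0.03,0.37],[0,-0.04,0.04],0],
    [[0.21,0.03,0.43],[0,-0.05,0.05],0],
    [[0.24,0.04,0.49],[0,-0.06,0.05],0],
    [[0.27,0.04,0.55],[0,-0.07,0.06],0],
    [[0.3,0.04,0.61],[0,-0.07,0.06],0],
    [[0.3,0.04,0.66],[0,-0.07,0.06],0],
    [[0.3,0.04,0.7],[0,-0.07,0.06],0],
    [[0.3,0.04,0.73],[0,-0.07,0.06],0],
    [[0.3,0.04,0.75],[0,-0.07,0.06],0],
    [[0.3,0.04,0.76],[0,-0.07,0.06],0],
    [[0.3,0.04,0.76],[0,-0.07,0.06],0],
  ],
)

```text
time: 30.75
ee_pos: [0.4529, -0.0197, 0.1275]
tcp_rot: [179.9, 2.4, 6.7]
wrist_force: [-0.2, -0.0, -1.3]
opening: 0.0182
grasp_force: 97.9
```

```bash
python3 - <<'E'
from h import *
o=sensors.get_obs();P=np.array(o["ee_pos"]);R=Ro.from_euler("xyz",o["tcp_rot"],degrees=True);l=P+R.apply(LIP)-[.5908,-.0051,0]
print(o["tcp_rot"],P,o["wrist_force"],"along",l@e,"lat",l@np.array([-e[1],e[0],0]),"z",l[2])
plan([LP(-.036,.0102,-2.2,1,.001),LP(.014,.0102,-2.2,1,.001),LP(.034,.0102,-2.2,1,.001),LP(.054,.0102,-2.2,1,.001)],0,.005)
E
```

```text
[179.90858945   2.36415867   6.70844219] [ 0.45287555 -0.0196953   0.12749173] [-0.16163004 -0.04181958 -1.3055456 ] along -0.03542039680874269 lat 0.0013700373776010868 z 0.010632560352152778
CALL [[[-0.01,0.005,0.01],[0.005,0.005,0.005],0],[[0.49,0.005,-0.015],[0.005,0.005,0.005],0],[[0.69,0.005,-0.02],[0.005,0.005,0.005],0],[[0.89,0.005,-0.03],[0.005,0.005,0.005],0]]
```

Emit:
apply_moves(
  rows=[
    [[0.02,0,0.005],[0,0,0],0],
    [[0.06,0,0.005],[0,0,0],0],
    [[0.12,0,0],[0,0,0],0],
    [[0.18,0,0],[0,0,0],0],
    [[0.24,0,0],[0,0,0],0],
    [[0.3,0,-0.005],[0,0,0],0],
    [[0.36,0,-0.01],[0,0,0],0],
    [[0.42,0,-0.01],[0,0,0],0],
    [[0.47,0,-0.015],[0,0,0],0],
    [[0.51,0,-0.015],[0,0,0],0],
    [[0.54,0,-0.015],[0,0,0],0],
    [[0.56,0,-0.015],[0,0,0],0],
    [[0.58,0,-0.02],[0,0,0],0],
    [[0.6,0,-0.02],[0,0,0],0],
    [[0.62,0,-0.02],[0,0,0],0],
    [[0.64,0,-0.02],[0,0,0],0],
    [[0.66,0,-0.02],[0,0,0],0],
    [[0.68,0,-0.02],[0,0,0],0],
    [[0.7,0,-0.02],[0,0,0],0],
  ],
)

```text
time: 32.65
ee_pos: [0.5225, -0.0115, 0.1266]
tcp_rot: [179.9, 2.4, 6.7]
wrist_force: [-5.2, -0.0, 5.9]
opening: 0.019
grasp_force: 98.7
```

Emit:
apply_moves(
  rows=[
    [[0.01,0,-0.005],[0,0,0],0],
    [[0.02,0,-0.005],[0,0,0],0],
    [[0.03,0,-0.005],[0,0,0],0],
    [[0.045,0,-0.005],[0,0,0],0],
    [[0.06,0,-0.005],[0,0,0],0],
    [[0.075,0,-0.01],[0,0,0],0],
    [[0.09,0,-0.01],[0,0,0],0],
    [[0.105,0,-0.01],[0,0,0],0],
    [[0.12,0,-0.01],[0,0,0],0],
  ],
)

```text
time: 33.55
ee_pos: [0.5345, -0.0101, 0.1269]
tcp_rot: [179.9, 2.4, 6.7]
wrist_force: [-2.3, -0.2, 4.2]
opening: 0.0181
grasp_force: 98.5
```

Emit:
apply_moves(
  rows=[
    [[0.015,0,-0.002],[0,0,0],0],
    [[0.03,0,-0.003],[0,0,0],0],
    [[0.045,0,-0.004],[0,0,0],0],
    [[0.06,0,-0.005],[0,0,0],0],
    [[0.07,0,-0.005],[0,0,0],0],
  ],
)

```text
time: 34.05
ee_pos: [0.5415, -0.0092, 0.1271]
tcp_rot: [179.9, 2.4, 6.7]
wrist_force: [-1.6, -0.7, 1.8]
opening: 0.0187
grasp_force: 98.5
```

Emit:
apply_moves(
  rows=[
    [[0.01,0,0],[0,0,0],0],
    [[0.02,0,0],[0,0,0],0],
    [[0.03,0,0],[0,0,0],0],
  ],
)

```text
time: 34.35
ee_pos: [0.5444, -0.0089, 0.1271]
tcp_rot: [179.9, 2.4, 6.7]
wrist_force: [-1.3, -0.1, 2.1]
opening: 0.0185
grasp_force: 98.5
```

Emit:
apply_moves(
  rows=[
    [[0.005,0,0],[0,0,0],0],
    [[0.01,0,0],[0,0,0],0],
  ],
)

```text
time: 34.55
ee_pos: [0.5453, -0.0088, 0.1271]
tcp_rot: [179.9, 2.4, 6.7]
wrist_force: [-1.1, -0.1, 1.4]
opening: 0.0188
grasp_force: 98.5
```

```bash
python3 - <<'E'
from h import *
T=.001
plan([LP(.0575,.0112,0,4,T),LP(.054,.020,7,7,T),LP(.048,.030,13.5,7,T),LP(.047,.031,14.5,2,T)],0,.01)
plan([LP(-.02,.036,15,20,T)],0,.01,LP(.047,.031,14.5,1,T)[:2])
E
```

```text
CALL [[[-0.01,0.0,0.01],[0.0,0.02,0.0],0],[[-0.02,0.0,0.02],[0.0,0.04,0.0],0],[[-0.04,0.0,0.03],[0.0,0.06,0.0],0],[[-0.05,0.01,0.04],[0.0,0.08,0.0],0],[[-0.07,0.01,0.04],[0.0,0.11,0.0],0],[[-0.09,0.01,0.05],[0.0,0.15,0.0],0],[[-0.12,0.01,0.06],[0.0,0.18,0.0],0],[[-0.14,0.0,0.07],[0.0,0.21,0.0],0],[[-0.16,0.0,0.08],[0.0,0.25,0.0],0],[[-0.19,0.0,0.09],[0.0,0.28,0.0],0],[[-0.21,0.0,0.09],[0.0,0.31,0.0],0],[[-0.23,0.0,0.1],[0.0,0.34,0.0],0],[[-0.26,0.0,0.11],[0.0,0.37,0.0],0],[[-0.28,0.0,0.12],[0.0,0.41,0.0],0],[[-0.3,0.0,0.12],[0.0,0.44,0.0],0],[[-0.33,0.0,0.13],[0.0,0.47,0.0],0],[[-0.35,0.0,0.14],[0.0,0.5,0.0],0],[[-0.37,0.0,0.14],[0.0,0.53,0.0],0],[[-0.38,0.0,0.15],[0.0,0.55,0.0],0],[[-0.4,0.0,0.16],[0.0,0.56,0.0],0]]
CALL [[[-0.03,0.0,-0.01],[0.0,0.0,0.0],0],[[-0.06,0.0,-0.02],[0.0,0.0,0.0],0],[[-0.1,0.0,-0.03],[0.0,0.0,0.0],0],[[-0.13,0.0,-0.04],[0.0,0.0,0.0],0],[[-0.16,0.0,-0.05],[0.0,0.0,0.0],0],[[-0.19,0.0,-0.06],[0.0,0.01,0.0],0],[[-0.23,0.0,-0.07],[0.0,0.01,0.0],0],[[-0.26,0.0,-0.08],[0.0,0.01,0.0],0],[[-0.29,0.0,-0.09],[0.0,0.01,0.0],0],[[-0.32,0.0,-0.1],[0.0,0.01,0.0],0],[[-0.36,0.0,-0.11],[0.0,0.01,0.0],0],[[-0.39,0.0,-0.12],[0.0,0.01,0.0],0],[[-0.42,0.0,-0.13],[0.0,0.01,0.0],0],[[-0.45,0.0,-0.14],[0.0,0.01,0.0],0],[[-0.48,0.0,-0.16],[0.0,0.01,0.0],0],[[-0.52,0.0,-0.17],[0.0,0.01,0.0],0],[[-0.55,0.0,-0.18],[0.0,0.01,0.0],0],[[-0.58,0.0,-0.19],[0.0,0.02,0.0],0],[[-0.61,0.0,-0.2],[0.0,0.02,0.0],0],[[-0.65,0.0,-0.21],[0.0,0.02,0.0],0]]
```

Emit:
apply_moves(
  rows=[
    [[-0.01,0,0.0],[0,0.02,0],0],
    [[-0.02,0,0.01],[0,0.04,0],0],
    [[-0.04,0,0.02],[0,0.06,0],0],
    [[-0.05,0,0.03],[0,0.08,0],0],
    [[-0.07,0,0.04],[0,0.11,0],0],
    [[-0.09,0,0.04],[0,0.15,0],0],
    [[-0.12,0,0.05],[0,0.18,0],0],
    [[-0.14,0,0.06],[0,0.21,0],0],
    [[-0.16,0,0.07],[0,0.25,0],0],
    [[-0.19,0,0.08],[0,0.28,0],0],
    [[-0.21,0,0.08],[0,0.31,0],0],
    [[-0.23,0,0.09],[0,0.34,0],0],
    [[-0.26,0,0.1],[0,0.37,0],0],
    [[-0.28,0,0.11],[0,0.41,0],0],
    [[-0.3,0,0.11],[0,0.44,0],0],
    [[-0.33,0,0.12],[0,0.47,0],0],
    [[-0.35,0,0.13],[0,0.5,0],0],
    [[-0.37,0,0.13],[0,0.53,0],0],
    [[-0.38,0,0.14],[0,0.55,0],0],
    [[-0.4,0,0.15],[0,0.56,0],0],
  ],
)

```text
time: 36.55
ee_pos: [0.5049, -0.0136, 0.1137]
tcp_rot: [179.9, -14.5, 6.7]
wrist_force: [-0.6, -0.1, -2.6]
opening: 0.0184
grasp_force: 97.8
```

Emit:
apply_moves(
  rows=[
    [[-0.02,0,-0.01],[0,0,0],0],
    [[-0.05,0,-0.02],[0,0,0],0],
    [[-0.09,0,-0.03],[0,0,0],0],
    [[-0.13,0,-0.04],[0,0,0],0],
    [[-0.16,0,-0.05],[0,0,0],0],
    [[-0.19,0,-0.06],[0,0.01,0],0],
    [[-0.23,0,-0.07],[0,0.01,0],0],
    [[-0.26,0,-0.08],[0,0.01,0],0],
    [[-0.29,0,-0.09],[0,0.01,0],0],
    [[-0.32,0,-0.1],[0,0.01,0],0],
    [[-0.36,0,-0.11],[0,0.01,0],0],
    [[-0.39,0,-0.12],[0,0.01,0],0],
    [[-0.42,0,-0.13],[0,0.01,0],0],
    [[-0.45,0,-0.14],[0,0.01,0],0],
    [[-0.48,0,-0.16],[0,0.01,0],0],
    [[-0.52,0,-0.17],[0,0.01,0],0],
    [[-0.55,0,-0.18],[0,0.01,0],0],
    [[-0.58,0,-0.19],[0,0.02,0],0],
    [[-0.61,0,-0.2],[0,0.02,0],0],
    [[-0.65,0,-0.21],[0,0.02,0],0],
  ],
)

```text
time: 38.55
ee_pos: [0.437, -0.0216, 0.1179]
tcp_rot: [179.9, -15.0, 6.7]
wrist_force: [0.4, 0.4, -1.4]
opening: 0.0183
grasp_force: 97.8
```

```bash
python3 - <<'E'
from h import *
T=.001
o=sensors.get_obs();P=np.array(o["ee_pos"]);R=Ro.from_euler("xyz",o["tcp_rot"],degrees=True)
A=P+e*-.035+[0,0,.035];C=A+[0,0,.085]
plan([(A,R,6),(C,R,10)],0,.01)
# bolus check: pixels near pocket
p,d=imaging.camera("top");s,ds=imaging.camera("side");V,U=np.mgrid[:400,:640]
w=P+R.apply([.089,0,.0945]);print("bolus expected",w,proj("top",w),proj("side",w))
for n,i,W in(("top",p,(300,345,160,230)),("side",s,(290,345,165,215))):
  hs=cv2.cvtColor(i,cv2.COLOR_RGB2HSV).astype(int);m=(hs[...,0]>8)&(hs[...,0]<25)&(hs[...,1]>150)&(U>W[0])&(U<W[1])&(V>W[2])&(V<W[3])
  k,l,st,ce=cv2.connectedComponentsWithStats(m.astype(np.uint8))
  for j in range(1,k):
    if st[j,4]>8: print(n,st[j],ce[j])
B=DY(-.0142,.13,15);print(B[0])
plan(smooth((C,6.7,15),(B[0],90,15),24),0,.01,(C,tool(6.7,15)))
E
```

```text
CALL [[[-0.04,0.0,-0.07],[0.0,0.0,0.0],0],[[-0.08,0.0,-0.14],[0.0,0.0,0.0],0],[[-0.12,0.0,-0.21],[0.0,0.0,0.0],0],[[-0.16,0.0,-0.29],[0.0,0.0,0.0],0],[[-0.21,0.0,-0.36],[0.0,0.0,0.0],0],[[-0.25,0.0,-0.43],[0.0,0.0,0.0],0],[[-0.23,0.0,-0.51],[0.0,0.0,0.0],0],[[-0.2,0.0,-0.59],[0.0,0.0,0.0],0],[[-0.18,0.0,-0.68],[0.0,0.0,0.0],0],[[-0.16,0.0,-0.76],[0.0,0.0,0.0],0],[[-0.14,0.0,-0.84],[0.0,0.0,0.0],0],[[-0.12,0.0,-0.92],[0.0,0.0,0.0],0]]
CALL [[[0.02,0.0,-0.08],[0.0,0.0,0.0],0],[[0.04,0.0,-0.16],[0.0,0.0,0.0],0],[[0.07,0.0,-0.25],[0.0,0.0,0.0],0],[[0.09,0.0,-0.33],[0.0,0.0,0.0],0]]
bolus expected [ 0.54671273 -0.00876513  0.04967372] [[322.18938596 201.75913409]] [[316.459716   199.10677314]]
top [314 196  17   9 128] [322.1796875 199.9609375]
side [317 166  11   1  11] [322. 166.]
side [314 194   8  12  86] [317.51162791 199.23255814]
[0.539      0.12166287 0.2107142 ]
CALL [[[0.01,-0.01,0.0],[0.0,0.0,-0.01],0],[[0.03,-0.03,0.01],[0.01,0.0,-0.05],0],[[0.06,-0.06,0.03],[0.03,0.0,-0.12],0],[[0.1,-0.1,0.05],[0.05,0.0,-0.2],0],[[0.16,-0.15,0.07],[0.08,0.0,-0.3],0],[[0.22,-0.2,0.1],[0.11,0.0,-0.42],0],[[0.29,-0.27,0.14],[0.15,0.0,-0.55],0],[[0.36,-0.34,0.17],[0.19,0.0,-0.7],0],[[0.45,-0.41,0.21],[0.23,0.0,-0.85],0]]
CALL [[[0.11,-0.03,0.05],[0.04,0.0,-0.16],0],[[0.22,-0.06,0.09],[0.09,0.0,-0.33],0],[[0.33,-0.09,0.14],[0.13,0.0,-0.49],0],[[0.45,-0.12,0.19],[0.18,0.0,-0.66],0],[[0.56,-0.15,0.24],[0.22,0.0,-0.82],0],[[0.67,-0.18,0.28],[0.26,0.0,-0.98],0]]
CALL [[[0.1,0.03,0.04],[0.04,0.0,-0.15],0],[[0.2,0.06,0.08],[0.08,0.0,-0.3],0],[[0.29,0.09,0.12],[0.12,0.0,-0.43],0],[[0.37,0.12,0.16],[0.15,0.0,-0.55],0],[[0.43,0.14,0.18],[0.17,0.0,-0.65],0],[[0.49,0.16,0.21],[0.2,0.0,-0.73],0],[[0.53,0.17,0.23],[0.21,0.0,-0.8],0],[[0.56,0.18,0.24],[0.22,0.0,-0.84],0],[[0.57,0.18,0.24],[0.23,0.0,-0.85],0]]
```

Emit:
apply_moves(
  rows=[
    [[-0.03,0,-0.04],[0,0,0],0],
    [[-0.07,0,-0.12],[0,0,0],0],
    [[-0.12,0,-0.21],[0,0,0],0],
    [[-0.16,0,-0.29],[0,0,0],0],
    [[-0.2,0,-0.36],[0,0,0],0],
    [[-0.22,0,-0.43],[0,0,0],0],
    [[-0.22,0,-0.51],[0,0,0],0],
    [[-0.2,0,-0.59],[0,0,0],0],
    [[-0.18,0,-0.68],[0,0,0],0],
    [[-0.16,0,-0.76],[0,0,0],0],
    [[-0.14,0,-0.84],[0,0,0],0],
    [[-0.12,0,-0.92],[0,0,0],0],
  ],
)

```text
time: 39.85
ee_pos: [0.4021, -0.0255, 0.2042]
tcp_rot: [179.9, -15.0, 6.7]
wrist_force: [0.3, 0.4, -2.1]
opening: 0.0183
grasp_force: 97.8
```

Emit:
apply_moves(
  rows=[
    [[0.02,0,-0.08],[0,0,0],0],
    [[0.04,0,-0.16],[0,0,0],0],
    [[0.06,0,-0.23],[0,0,0],0],
    [[0.07,0,-0.28],[0,0,0],0],
    [[0.09,0,-0.32],[0,0,0],0],
    [[0.09,0,-0.33],[0,0,0],0],
  ],
)

```text
time: 40.45
ee_pos: [0.4024, -0.0255, 0.2383]
tcp_rot: [179.9, -15.1, 6.7]
wrist_force: [-0.3, -0.4, -1.8]
opening: 0.0186
grasp_force: 97.8
```

Emit:
apply_moves(
  rows=[
    [[0.01,-0.01,0],[0,0,-0.01],0],
    [[0.03,-0.03,0.01],[0.01,0,-0.05],0],
    [[0.06,-0.06,0.03],[0.03,0,-0.12],0],
    [[0.1,-0.1,0.05],[0.05,0,-0.2],0],
    [[0.16,-0.15,0.07],[0.08,0,-0.3],0],
    [[0.22,-0.2,0.1],[0.11,0,-0.42],0],
    [[0.29,-0.27,0.14],[0.15,0,-0.55],0],
    [[0.36,-0.34,0.17],[0.19,0,-0.7],0],
    [[0.45,-0.41,0.21],[0.23,0,-0.85],0],
  ],
)

```text
time: 41.35
ee_pos: [0.4462, 0.0214, 0.2287]
tcp_rot: [180.0, -15.0, 33.4]
wrist_force: [0.4, -0.4, -1.9]
opening: 0.0186
grasp_force: 97.8
```

Emit:
apply_moves(
  rows=[
    [[0.11,-0.03,0.05],[0.04,0,-0.16],0],
    [[0.22,-0.06,0.09],[0.09,0,-0.33],0],
    [[0.33,-0.09,0.14],[0.13,0,-0.49],0],
    [[0.45,-0.12,0.19],[0.18,0,-0.66],0],
    [[0.56,-0.15,0.24],[0.22,0,-0.82],0],
    [[0.67,-0.18,0.28],[0.26,0,-0.98],0],
  ],
)

```text
time: 41.95
ee_pos: [0.4968, 0.0759, 0.2187]
tcp_rot: [179.9, -14.9, 63.8]
wrist_force: [0.2, -0.4, -1.7]
opening: 0.0184
grasp_force: 97.8
```

Emit:
apply_moves(
  rows=[
    [[0.1,0.03,0.04],[0.04,0,-0.15],0],
    [[0.2,0.06,0.08],[0.08,0,-0.3],0],
    [[0.29,0.09,0.12],[0.12,0,-0.43],0],
    [[0.37,0.12,0.16],[0.15,0,-0.55],0],
    [[0.43,0.14,0.18],[0.17,0,-0.65],0],
    [[0.49,0.16,0.21],[0.2,0,-0.73],0],
    [[0.53,0.17,0.23],[0.21,0,-0.8],0],
    [[0.56,0.18,0.24],[0.22,0,-0.84],0],
    [[0.57,0.18,0.24],[0.23,0,-0.85],0],
    [[0.57,0.18,0.24],[0.23,0,-0.85],0],
  ],
)

```text
time: 42.95
ee_pos: [0.5398, 0.1223, 0.2108]
tcp_rot: [-180.0, -14.9, 90.0]
wrist_force: [0.1, -0.3, -0.7]
opening: 0.0186
grasp_force: 97.9
```

```bash
python3 - <<'E'
from h import *
o=sensors.get_obs();P=np.array(o["ee_pos"]);R=Ro.from_euler("xyz",o["tcp_rot"],degrees=True)
print(o["time"],P,o["tcp_rot"],"lip in dish",P+R.apply(LIP)-[.539,.2693,0])
# plate underside over near rim (dist .040 behind lip) kept at z>=.026 ; lip y=-.013
def Q(p,n,y=-.013):
    r=np.radians(p);rim=.040
    # near heel for lip-up
    z=max(.026-rim*np.tan(r), .026+.068*np.sin(r) if p>0 else 0, .010);return DY(y,z,p,n)
print("down");plan([Q(15,9)],0,.01)
print("tilt");plan([Q(10,2),Q(5,2),Q(0,2),Q(-4,4),Q(-8,4),Q(-12,4)],0,.01,Q(15,1)[:2])
print("tilt2");plan([Q(-16,4),Q(-20,3),Q(-20,3)],0,.01,Q(-12,1)[:2])
p,d=imaging.camera("top");V,U=np.mgrid[:400,:640];hs=cv2.cvtColor(p,cv2.COLOR_RGB2HSV).astype(int)
w=P+R.apply([.089,0,.0945]);print(proj("top",w),proj("side",w))
s,_=imaging.camera("side")
for n,i,W in(("top",p,(225,300,175,235)),("side",s,(300,350,120,190))):
  hs=cv2.cvtColor(i,cv2.COLOR_RGB2HSV).astype(int);m=(hs[...,0]>8)&(hs[...,0]<25)&(hs[...,1]>150)&(U>W[0])&(U<W[1])&(V>W[2])&(V<W[3])
  k,l,st,ce=cv2.connectedComponentsWithStats(m.astype(np.uint8))
  for j in range(1,k):
    if st[j,4]>8: print(n,st[j],ce[j])
E
```

```text
42.95 [0.53984    0.12227208 0.21075632] [-179.97166117  -14.93819093   89.95717455] lip in dish [ 0.00088403 -0.01367794  0.12989823]
down
CALL [[[-0.02,0.0,0.09],[0.0,0.0,0.0],0],[[-0.05,0.0,0.19],[0.0,0.0,0.0],0],[[-0.07,0.0,0.28],[0.0,0.0,0.0],0],[[-0.1,0.0,0.37],[0.0,0.0,0.0],0],[[-0.12,0.0,0.46],[0.0,0.0,0.0],0],[[-0.14,-0.01,0.56],[0.0,0.0,0.0],0],[[-0.17,-0.01,0.65],[0.0,0.0,0.0],0],[[-0.19,-0.01,0.74],[0.0,0.0,0.0],0],[[-0.22,-0.01,0.84],[0.0,0.0,0.0],0]]
tilt
CALL [[[0.04,0.0,-0.02],[0.0,-0.08,0.0],0],[[0.09,0.0,-0.03],[0.0,-0.17,0.0],0],[[0.13,0.0,-0.05],[0.0,-0.25,0.0],0],[[0.18,0.0,-0.06],[0.0,-0.33,0.0],0],[[0.23,0.0,-0.06],[0.0,-0.42,0.0],0],[[0.28,0.0,-0.07],[0.0,-0.5,0.0],0],[[0.31,0.0,-0.09],[0.0,-0.53,0.0],0],[[0.33,0.0,-0.11],[0.0,-0.57,0.0],0],[[0.36,0.0,-0.13],[0.0,-0.6,0.0],0],[[0.39,0.0,-0.15],[0.0,-0.63,0.0],0],[[0.41,0.0,-0.16],[0.0,-0.67,0.0],0],[[0.44,0.0,-0.18],[0.0,-0.7,0.0],0],[[0.47,0.0,-0.2],[0.0,-0.73,0.0],0],[[0.49,0.0,-0.22],[0.0,-0.77,0.0],0],[[0.52,0.0,-0.23],[0.0,-0.8,0.0],0],[[0.55,0.0,-0.25],[0.0,-0.83,0.0],0],[[0.58,0.0,-0.26],[0.0,-0.87,0.0],0],[[0.6,0.0,-0.28],[0.0,-0.9,0.0],0]]
tilt2
CALL [[[0.02,0.0,-0.03],[0.0,-0.03,0.0],0],[[0.04,0.0,-0.05],[0.0,-0.07,0.0],0],[[0.06,0.0,-0.08],[0.0,-0.1,0.0],0],[[0.07,0.0,-0.1],[0.0,-0.13,0.0],0],[[0.1,0.0,-0.13],[0.0,-0.18,0.0],0],[[0.13,0.0,-0.17],[0.0,-0.22,0.0],0],[[0.15,0.0,-0.2],[0.0,-0.27,0.0],0],[[0.15,0.0,-0.2],[0.0,-0.27,0.0],0],[[0.15,0.0,-0.2],[0.0,-0.27,0.0],0],[[0.15,0.0,-0.2],[0.0,-0.27,0.0],0]]
[[245.84830547 201.76923767]] [[321.25671338 142.54649253]]
top [241 193   8  18 134] [244.45522388 201.38059701]
top [229 198   9  17 126] [233.19047619 206.42063492]
side [325 139   4   4  11] [326.         140.45454545]
side [315 160  15   7  84] [322.4047619  163.26190476]
```

```bash
python3 - <<'E'
from h import *
def Q(p,n,y=-.005):
    r=np.radians(p);rim=.048
    z=max(.026-rim*np.tan(r), .026+.068*np.sin(r) if p>0 else 0, .009);return DY(y,z,p,n)
print("down");plan([Q(15,1)],0,.01)
print("tilt");plan([Q(10,1),Q(5,1),Q(0,1),Q(-4,1),Q(-8,1),Q(-12,1),Q(-15,1),Q(-17,1)],0,.01,Q(15,1)[:2])
E
```

```text
down
CALL [[[-0.14,-0.01,0.86],[0.0,0.0,0.0],0]]
tilt
CALL [[[0.09,0.0,-0.03],[0.0,-0.17,0.0],0],[[0.18,0.0,-0.06],[0.0,-0.33,0.0],0],[[0.28,0.0,-0.07],[0.0,-0.5,0.0],0],[[0.39,0.0,-0.15],[0.0,-0.63,0.0],0],[[0.5,0.0,-0.23],[0.0,-0.77,0.0],0],[[0.61,0.0,-0.3],[0.0,-0.9,0.0],0]]
CALL [[[0.05,0.0,-0.08],[0.0,-0.1,0.0],0],[[0.09,0.0,-0.13],[0.0,-0.17,0.0],0]]
```

Emit:
apply_moves(
  rows=[
    [[-0.01,0,0.04],[0,0,0],0],
    [[-0.02,0,0.14],[0,0,0],0],
    [[-0.04,0,0.25],[0,0,0],0],
    [[-0.06,0,0.36],[0,0,0],0],
    [[-0.08,0,0.47],[0,0,0],0],
    [[-0.1,0,0.58],[0,0,0],0],
    [[-0.11,0,0.68],[0,0,0],0],
    [[-0.12,0,0.76],[0,0,0],0],
    [[-0.13,0,0.82],[0,0,0],0],
    [[-0.14,0,0.85],[0,0,0],0],
    [[-0.14,0,0.86],[0,0,0],0],
  ],
)

```text
time: 44.15
ee_pos: [0.5398, 0.1308, 0.124]
tcp_rot: [-180.0, -14.9, 90.0]
wrist_force: [-0.1, -0.2, -0.8]
opening: 0.0186
grasp_force: 97.8
```

Emit:
apply_moves(
  rows=[
    [[0.05,0,-0.02],[0,-0.08,0],0],
    [[0.09,0,-0.03],[0,-0.17,0],0],
    [[0.14,0,-0.05],[0,-0.25,0],0],
    [[0.18,0,-0.06],[0,-0.33,0],0],
    [[0.23,0,-0.07],[0,-0.42,0],0],
    [[0.28,0,-0.07],[0,-0.5,0],0],
    [[0.32,0,-0.1],[0,-0.54,0],0],
    [[0.35,0,-0.12],[0,-0.59,0],0],
    [[0.39,0,-0.15],[0,-0.63,0],0],
    [[0.43,0,-0.18],[0,-0.68,0],0],
    [[0.46,0,-0.2],[0,-0.72,0],0],
    [[0.5,0,-0.23],[0,-0.77,0],0],
    [[0.54,0,-0.25],[0,-0.81,0],0],
    [[0.57,0,-0.28],[0,-0.86,0],0],
    [[0.61,0,-0.3],[0,-0.9,0],0],
  ],
)

```text
time: 45.65
ee_pos: [0.5399, 0.1822, 0.1692]
tcp_rot: [180.0, 12.2, 90.0]
wrist_force: [0.0, -0.6, -1.2]
opening: 0.0186
grasp_force: 97.9
```

Emit:
apply_moves(
  rows=[
    [[0.02,0,-0.03],[0,-0.03,0],0],
    [[0.03,0,-0.05],[0,-0.07,0],0],
    [[0.05,0,-0.08],[0,-0.1,0],0],
    [[0.07,0,-0.1],[0,-0.13,0],0],
    [[0.09,0,-0.13],[0,-0.17,0],0],
    [[0.09,0,-0.13],[0,-0.17,0],0],
    [[0.09,0,-0.13],[0,-0.17,0],0],
    [[0.09,0,-0.13],[0,-0.17,0],0],
  ],
)

```text
time: 46.45
ee_pos: [0.5398, 0.1934, 0.1797]
tcp_rot: [-180.0, 17.1, 90.0]
wrist_force: [0.1, -0.4, -0.6]
opening: 0.0182
grasp_force: 97.9
```

```bash
python3 look2.py | sed -n '1p;/dish/,$p'
```

```text
46.45 [0.53983586 0.19344809 0.17968543] [-179.99322377   17.14977938   89.95951797] [ 0.13858717 -0.43493711 -0.63058924] lip [0.53987203 0.26347316 0.04034147]
dish
top [237 209   5   5  19] 90.0 [-0.01587635  0.01463817  0.018     ] along/lat -0.01408866623022958 0.016365942208873233
```

```bash
python3 - <<'E'
from h import *
p=np.load("L_p.npy");s=np.load("L_s.npy");V,U=np.mgrid[:400,:640]
for n,i,W in(("top",p,(220,270,180,235)),("side",s,(295,345,130,190))):
  hs=cv2.cvtColor(i,cv2.COLOR_RGB2HSV).astype(int);m=(hs[...,0]>8)&(hs[...,0]<25)&(hs[...,1]>130)&(U>W[0])&(U<W[1])&(V>W[2])&(V<W[3])
  v,u=np.nonzero(m);print(n,sorted(zip(v.tolist(),u.tolist())))
for q in([.0,.035,.018],[0,.005,.018],[0,-.0,.05],[0,-.022,.065],[.03,-.022,.065],[.03,.0,.05],[.03,.035,.018]):
  w=np.array(q)+[.539,.2693,0];print(q,proj("top",w).round(1),proj("side",w).round(1))
E
```

```text
top [(182, 225), (186, 244), (191, 246), (200, 245), (201, 236), (205, 235), (206, 242), (209, 237), (209, 238), (209, 239), (209, 241), (210, 237), (210, 238), (210, 239), (210, 240), (210, 241), (211, 237), (211, 238), (211, 239), (211, 240), (211, 241), (212, 238), (212, 239), (212, 240), (212, 241), (213, 238), (213, 239), (213, 240)]
side [(158, 324), (158, 325), (158, 326), (158, 327), (159, 325), (159, 326), (159, 327), (159, 328)]
[0.0, 0.035, 0.018] [[233.3 206.2]] [[322.5 162.7]]
[0, 0.005, 0.018] [[241.8 206.1]] [[321.8 166.4]]
[0, -0.0, 0.05] [[241.1 205.1]] [[321.8 159.8]]
[0, -0.022, 0.065] [[246.5 204.6]] [[321.3 159.1]]
[0.03, -0.022, 0.065] [[246.6 195.8]] [[329.  159.5]]
[0.03, 0.0, 0.05] [[241.2 196.4]] [[329.4 160.2]]
[0.03, 0.035, 0.018] [[233.4 197.7]] [[330.  163.1]]
```

```bash
python3 - <<'E'
from h import *
o=sensors.get_obs();P=np.array(o["ee_pos"])
A=P+[0,-.045,.03];C=np.array([.43,.02,.135])
plan([(A,tool(90,-17.1),6)],0,.01)
plan(smooth((A,90,-17.1),(C,90,0),18),0,.01,(A,tool(90,-17.1)))
E
```

```text
CALL [[[-0.09,0.0,-0.03],[0.0,0.0,0.0],0],[[-0.17,0.0,-0.05],[0.0,0.0,0.0],0],[[-0.26,0.0,-0.08],[0.0,0.0,0.0],0],[[-0.35,0.0,-0.1],[0.0,0.0,0.0],0],[[-0.43,0.0,-0.13],[0.0,0.0,0.0],0],[[-0.52,0.0,-0.15],[0.0,0.0,0.0],0]]
CALL [[[-0.01,-0.01,0.01],[0.0,0.01,0.0],0],[[-0.03,-0.04,0.04],[0.0,0.02,0.0],0],[[-0.07,-0.08,0.08],[0.0,0.04,0.0],0],[[-0.13,-0.14,0.14],[0.0,0.07,0.0],0],[[-0.19,-0.21,0.21],[0.0,0.11,0.0],0],[[-0.26,-0.28,0.28],[0.0,0.15,0.0],0],[[-0.34,-0.37,0.37],[0.0,0.19,0.0],0],[[-0.42,-0.46,0.46],[0.0,0.24,0.0],0],[[-0.5,-0.55,0.55],[0.0,0.29,0.0],0],[[-0.59,-0.64,0.64],[0.0,0.33,0.0],0],[[-0.67,-0.73,0.72],[0.0,0.38,0.0],0],[[-0.75,-0.81,0.81],[0.0,0.42,0.0],0],[[-0.82,-0.89,0.89],[0.0,0.46,0.0],0],[[-0.88,-0.96,0.95],[0.0,0.5,0.0],0]]
CALL [[[-0.07,-0.06,0.04],[0.0,0.03,0.0],0],[[-0.12,-0.1,0.07],[0.0,0.05,0.0],0],[[-0.15,-0.13,0.09],[0.0,0.07,0.0],0],[[-0.16,-0.14,0.1],[0.0,0.07,0.0],0]]
```

Emit:
apply_moves(
  rows=[
    [[-0.05,0,-0.02],[0,0,0],0],
    [[-0.14,0,-0.04],[0,0,0],0],
    [[-0.24,0,-0.07],[0,0,0],0],
    [[-0.34,0,-0.1],[0,0,0],0],
    [[-0.43,0,-0.13],[0,0,0],0],
    [[-0.5,0,-0.15],[0,0,0],0],
    [[-0.52,0,-0.15],[0,0,0],0],
  ],
)

```text
time: 47.25
ee_pos: [0.54, 0.1475, 0.2103]
tcp_rot: [179.9, 17.1, 89.9]
wrist_force: [-0.5, 0.1, -1.2]
opening: 0.0187
grasp_force: 97.9
```

```bash
python3 look2.py
```

```text
47.25 [0.54002269 0.14752368 0.21030953] [179.93454036  17.14205367  89.90330512] [-0.53972677  0.08022444 -1.21790043] lip [0.54026943 0.21756724 0.07097509]
hood
top [308 165  18   9 130] 90.0 [0.07323406 0.01569274 0.025     ] along/lat 0.07455240102089154 0.007171425172681331
lip rel -0.024602950839214238 0.22699941405919502
dish
top [250 208   4   5  16] 90.0 [-0.01270588 -0.02982945  0.018     ] along/lat -0.016050182859733534 -0.028171390230093546
side [315 168  14   5  64] 90.0 [ 0.00089862 -0.0254332   0.018     ] along/lat -0.0020305544098555375 -0.02536792902016869
```

Emit:
apply_moves(
  rows=[
    [[-0.01,-0.01,0.01],[0,0.01,0],0],
    [[-0.03,-0.04,0.04],[0,0.02,0],0],
    [[-0.07,-0.08,0.08],[0,0.04,0],0],
    [[-0.13,-0.14,0.14],[0,0.07,0],0],
    [[-0.19,-0.21,0.21],[0,0.11,0],0],
    [[-0.26,-0.28,0.28],[0,0.15,0],0],
    [[-0.34,-0.37,0.37],[0,0.19,0],0],
    [[-0.42,-0.46,0.46],[0,0.24,0],0],
    [[-0.5,-0.55,0.55],[0,0.29,0],0],
    [[-0.59,-0.64,0.64],[0,0.33,0],0],
    [[-0.67,-0.73,0.72],[0,0.38,0],0],
    [[-0.75,-0.81,0.81],[0,0.42,0],0],
    [[-0.82,-0.89,0.89],[0,0.46,0],0],
    [[-0.88,-0.96,0.95],[0,0.5,0],0],
  ],
)

```text
time: 48.75
ee_pos: [0.4428, 0.0356, 0.144]
tcp_rot: [-180.0, 2.1, 90.0]
wrist_force: [-0.3, -0.1, -0.6]
opening: 0.0185
grasp_force: 97.9
```

Emit:
apply_moves(
  rows=[
    [[-0.07,-0.06,0.04],[0,0.03,0],0],
    [[-0.12,-0.1,0.07],[0,0.05,0],0],
    [[-0.15,-0.13,0.09],[0,0.07,0],0],
    [[-0.16,-0.14,0.1],[0,0.07,0],0],
    [[-0.16,-0.14,0.1],[0,0.07,0],0],
  ],
)

```text
time: 49.25
ee_pos: [0.4298, 0.0198, 0.1352]
tcp_rot: [180.0, 0.1, 90.0]
wrist_force: [0.2, 0.0, -0.4]
opening: 0.0181
grasp_force: 97.9
```

```bash
python3 look2.py; python3 - <<'E'
from h import *
p=np.load("L_p.npy");s=np.load("L_s.npy")
a=cv2.resize(p[155:245,215:350,::-1],None,fx=5.6,fy=3.2*5.6/5.6*1.0,interpolation=cv2.INTER_CUBIC) if 0 else cv2.resize(p[155:245,215:350,::-1],(756,504)[:2],interpolation=cv2.INTER_CUBIC)
a=cv2.resize(p[160:235,215:345,::-1],(520,300),interpolation=cv2.INTER_CUBIC);b=cv2.resize(s[145:220,275:345,::-1],(280,300),interpolation=cv2.INTER_CUBIC)
cv2.imwrite("pics/c8.png",cv2.convertScaleAbs(np.hstack([a,b]),alpha=1.3))
E
```

```text
49.25 [0.42978983 0.01980558 0.13523726] [1.79994647e+02 6.81885425e-02 8.99535119e+01] [ 0.23250602  0.02257846 -0.4265925 ] lip [0.42988786 0.12767157 0.02260881]
hood
top [308 165  18   9 130] 90.0 [0.07329305 0.01596008 0.025     ] along/lat 0.07464172992358785 0.007430210509370778
lip rel -0.14458534850684587 0.15038644672579105
dish
top [249 197   8  17 122] 90.0 [ 0.00368142 -0.03307823  0.018     ] along/lat -0.00014489368662464353 -0.03328214378463891
top [229 198   9  17 132] 90.0 [-0.00023529  0.0361291   0.018     ] along/lat 0.003918846598064193 0.0359167091070522
side [315 160  15   7  95] 90.0 [-0.00236426  0.032703    0.018     ] along/lat 0.0014101954053874193 0.03275801130587182
side [315 168  14   5  65] 90.0 [ 0.00055715 -0.02520576  0.018     ] along/lat -0.0023436246804520344 -0.025102754709511326
```

View pics/c8.png

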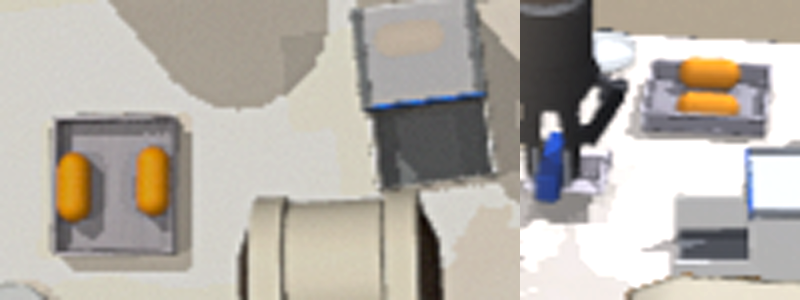

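Both boluses lie in the dish (crop (73,187) and (151,181)), and the third is still in the dispenser at (408,38). Now I lay the scoop down.

Emit:
apply_moves(
  rows=[
    [[0,0,0.04],[0,0,0],0],
    [[0,0,0.1],[0,0,0],0],
    [[0,0,0.16],[0,0,0],0],
    [[0,0,0.19],[0,0,0],0],
    [[0,0,0.21],[0,0,0],0],
    [[0,0,0.22],[0,0,0],0],
    [[0,0,0.22],[0,0,0],0],
  ],
)

```text
time: 50.05
ee_pos: [0.4298, 0.0198, 0.1132]
tcp_rot: [180.0, 0.1, 90.0]
wrist_force: [0.2, 0.3, -1.9]
opening: 0.0181
grasp_force: 97.9
```

Emit:
apply_moves(
  rows=[
    [[0,0,0.005],[0,0,0],0],
    [[0,0,0.01],[0,0,0],0],
    [[0,0,0.01],[0,0,0],0],
  ],
)

```text
time: 50.35
ee_pos: [0.4299, 0.0198, 0.1127]
tcp_rot: [180.0, 0.1, 90.0]
wrist_force: [-1.6, -1.6, 4.3]
opening: 0.0183
grasp_force: 98.6
```

Emit:
apply_moves(
  rows=[
    [[0,0,0],[0,0,0],0.25],
    [[0,0,0],[0,0,0],0.3],
    [[0,0,0],[0,0,0],0.4],
    [[0,0,0],[0,0,0],0.6],
    [[0,0,0],[0,0,0],0.8],
    [[0,0,0],[0,0,0],0.9],
    [[0,0,0],[0,0,0],0.9],
    [[0,0,0],[0,0,0],0.9],
    [[0,0,0],[0,0,0],0.9],
    [[0,0,-0.1],[0,0,0],0.9],
    [[0,0,-0.3],[0,0,0],0.9],
    [[0,0,-0.5],[0,0,0],0.9],
    [[0,0,-0.8],[0,0,0],0.9],
    [[0,0,-1.0],[0,0,0],0.9],
    [[0,0,-1.0],[0,0,0],0.9],
  ],
  force=20,
)

```text
time: 51.85
ee_pos: [0.4308, 0.02, 0.2158]
tcp_rot: [179.7, 0.0, 90.0]
wrist_force: [0.9, -0.5, -0.1]
opening: 0.0769
grasp_force: 0.0
```

```bash
python3 look2.py | sed -n '1,3p;/dish/,$p'; python3 - <<'E'
from h import *
s=np.load("L_s.npy");V,U=np.mgrid[:400,:640];hs=cv2.cvtColor(s,cv2.COLOR_RGB2HSV).astype(int)
m=(hs[...,0]>105)&(hs[...,0]<125)&(hs[...,1]>150)&(hs[...,2]>60)&(U<325)&(V<230)&(V>150)
print("handle",m.sum(),rect(m),"expected",proj("side",[.43,.02,.055]))
E
```

```text
51.85 [0.43077175 0.02000904 0.21581853] [1.79712846e+02 4.78619006e-02 8.99670104e+01] [ 0.85127927 -0.46276699 -0.14674033] lip [0.4313977  0.12791468 0.10322977]
hood
top [308 165  18   9 130] 90.0 [0.07328528 0.01553182 0.025     ] along/lat 0.07458478718769879 0.007005683722035168
dish
top [249 197   8  17 121] 90.0 [ 0.00345446 -0.03301012  0.018     ] along/lat -0.0003625200240037333 -0.0331884004895794
top [229 198   9  17 133] 90.0 [-0.00038852  0.03601996  0.018     ] along/lat 0.0037540852101040287 0.035825904875315784
side [315 160  15   7  95] 90.0 [-0.00236426  0.032703    0.018     ] along/lat 0.0014101954053874193 0.03275801130587182
side [315 168  14   5  65] 90.0 [ 0.00055715 -0.02520576  0.018     ] along/lat -0.0023436246804520344 -0.025102754709511326
handle 92 ((283.29998779296875, 191.6000213623047), (6.008327484130859, 16.12761688232422), 18.434947967529297) expected [[283.57832973 191.31654612]]
```

The scoop is flat and released, the gripper is clear, and everything is in place, so I hand in the job.

```bash
python3 -c "
from workcell import bot;print(bot.job_done())"
```

```text
the job is handed in; nothing more can be done
None
```

I handed the job in at about 52 s: two boluses are in the dish, the third is still in the dispenser, and the scoop is flat on the worktop and released. Two things were not as gentle as asked: the wrist force reached about 25 N sideways while I pushed the first bolus home, and the second left the scoop with the lip up to about 40 mm above the worktop (a sign error of mine) and rolled to the dish's near wall. I did not check either bolus for damage.

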